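Clear a fallen bottle off the conveyor and close the guard

ROBOT

A 6-joint arm with a two-finger parallel gripper is mounted at the origin on a cart in front of the work surface, level with it; the furniture and walls round the work are solid. World frame = base frame: x ahead of the robot, y to its left, z up, the work surface at z = 0. Lengths are in m, angles in degrees, forces in N, time in s.
With the tool pointing down it reaches from about 0.35 to 0.875 m from the base axis. Payload 15.5 kg.
Tool frame: the origin (TCP) lies where the fingers leave the gripper's body, on its centre line; the fingertips stand 73 mm ahead of it and the grasp point (between the pads) lies 54 mm ahead of it (env.hold_point_z is the x of the grasp point in the tool frame, in m); x points along the fingers, y is the direction in which the jaws open and shut, and the axes are right-handed (so a half turn about x gives the same grasp; the last joint's range is limited). The gripper opens to 85 mm and grips with 20 to 120 N. Pads are 22 mm wide; open, the fingers measure 114 mm over their backs; the gripper's body (76 mm by 85 mm) begins 54 mm behind the grasp point. The pads swing forward as they close: fully open they stand 13 mm farther back than shut.
Start: joints at [65.861, 28.281, 77.091, -0, 74.628, -5.472], TCP at [0.2, 0.592, 0.304] pointing down, gripper open.
Joint ranges: [-166.48, 166.48], [-47.26, 123.95], [12.59, 153.08], [-70.14, 250.14], [6.76, 159.57], [-176.63, 176.63]. Speed limits (degrees/s): [108.29, 108.29, 147.25, 172.46, 172.46, 172.46].

INTERFACE

Orientations are given as a 3x3 rotation matrix whose columns are the frame's x, y, z axes.
In Python, from cell import env gives the robot as it stands.
- The arm moves only by the tool arm_command, never from a script. Its argument "plan" is a list of rows, each an object of numbers: "tx", "ty", "tz": the shift along the tool's x, y, z in mm; "ax", "ay", "az": the turn, a rotation vector about the tool's x, y, z in rad; "gripper": the closure, from -1 (fully open) to 1 (shut), so that 0 is half open. A call has 1 to 12 rows; each row shifts and turns the pose as measured when the row begins, along the tool's axes as they then stand; what a row does not reach is not made up. A row lasts 1/8 s, in which the tool goes at most 62.5 mm and 10.7 degrees, less where a joint would pass 70% of its speed; a pose out of reach is approached as far as the arm can. A call is refused whole if a number of a shift passes 62.5 or a number of a turn 0.188, either way. A call with a gripper value outside its range is refused whole. The fingers move at their own pace and stop on an object; the grip force is fixed at half the most. Time passes only in rows, so rows that do not move let the fingers close. It gives the time, the measured TCP pose, the force and the opening at its end, in the units of the state.
- env.sense(): the state, without advancing time (a new reading comes with each control period).
- env.snapshot(name): name is "side" or "top"; returns the picture (384x512x3 uint8, red, green, blue); there is no depth.
- env.calibration(name): a dict with "intrinsics" (3x3 intrinsics, pixels), "R" (3x3) and "t" (3): a world point X has camera coordinates R X + t. Camera axes: x right, y down, z forward; pixel columns grow to the right and rows downward; lengths in m; the calibration is good to about 2 mm. A picture is of the moment at which its call begins. calibration takes no time and is no camera call.
- env.finish_job(): hands the job in, once; it reports no verdict.
The state is a dict: "time": time; "qpos": joint angles; "dq": joint speeds; "effort": joint torques, N m; "tcp_pos": TCP position; "tcp_rot": TCP orientation; "ft_force": force on the tool from outside, world axes, zero at the start; "torque": the same for the moment, N m; "grip_width": finger opening in m.
Only numpy, scipy, OpenCV 4.12 (cv2) and the standard library are available. Lean on these libraries where they do the work, as an engineer would, in place of code of your own. Each camera call takes 0.05 s, during which the arm holds its last target. There are 200 camera calls.

TASK

A dropper bottle has fallen over on the little bench conveyor and sticks out where the clear guard comes down. Lift it out and lay it on the pan of the bench scale for a leak check, leaving the bottles in the queue standing, then lower the guard gently until it rests fully closed on its stops; do not let it slam.

Things in the scene. Friction and masses are not known exactly. Their poses are not given: they have to be found in the camera images.
- conveyor: short bench conveyor, 132 mm deep (x), 270 mm long (y), fixed on the table, a clear guard hinged along its back. Origin: centre of its underside; x to the back (away from the robot at yaw 0), y along the lane, z up. The flat grey deck is 30 mm above the table, from x = -66 to +66 mm; rubber stops 11 mm high at its front corners (x = -58, y = +-118 mm)
- guard_hinge (a point): middle of the guard's hinge line, 142 mm above the table at the back of the conveyor (x = +80 mm); the line runs along the conveyor's y
- guard (a joint): opening angle of the guard, rad: 0 = closed on its stops, 2.3 = folded right back. Slightly stiff hinge: wide open the guard stays, but let go on the way down it falls. The guard is bent: closed, it runs 50 mm level from the hinge to the front, then slopes 92 mm forward and 95 mm down to its lower edge. 250 g
- guard_knob (a point): centre of the guard's black ball knob, 26 mm in diameter, on a 9 mm stem at the middle of the guard's lower edge, 30 mm off that edge. It swings about the hinge line with the guard: closed it lies 170 mm in front of and 105 mm below that line (37 mm above the table), wide open it is the guard's top, about 340 mm above the table
- fallen_bottle: dropper bottle lying across the deck, its dropper pointing roughly to the front: amber body 33 mm in diameter, 70 mm long, black collar 24 mm in diameter, then a black teat 12 mm in diameter; 102 mm in all, 80 g. Origin: centre of its base; its z axis runs along the bottle to the teat
- fallen_mid (a point): point on the fallen bottle's axis 38 mm from its base, near its centre of mass: the place to grip it
- queue_1: standing dropper bottle of the same kind, first in the queue at the left (+y) end of the deck. Origin: centre of its base; z up
- queue_2: second standing dropper bottle, next to the first. Origin: centre of its base; z up
- bench_scale: flat bench scale left of the conveyor, 185 mm deep (x) x 135 mm wide (y) x 24 mm high, loose on the table, display on its -x side. Origin: centre of its underside
- scale_pan (a point): centre of the scale's pan, on the pan's surface, 24 mm above the table; the pan is 118 mm (scale's x) by 122 mm (scale's y)
There are look-alikes about, which are no part of the job. What is shaped like the queue_1 but red is not meant.

How it is judged:
By the outcome, as a careful person would: the job done as asked, in the order asked, and still so for the second after the job is handed in, with the robot touching nothing.
It also fails if it takes over 67 s, if anything falls off the work surface, if the arm or the gripper's body presses on something with over 40 N, if the wrist force passes 120 N, or if a joint passes its speed limit or range.

## Working session

There is one attempt and no reset: what is moved stays moved. The work goes in short steps, Python scripts to look and compute and a tool call to move; the robot and the scene stay as the last step left them, time stands still between calls to the robot, and variables do not carry over. Pictures are saved under pics/ and viewed, about 8 in all and at most 12, crops included, and the job is handed in when it is done.

Besides the shell and the picture viewer there is one more tool, called in YAML: its name, and indented under it one key for each argument. arm_command: Moves the arm, as the interface text tells. Its arguments: {"type":"object","properties":{"plan":{"type":"array","items":{"type":"object","properties":{"tx":{"type":"number"},"ty":{"type":"number"},"tz":{"type":"number"},"ax":{"type":"number"},"ay":{"type":"number"},"az":{"type":"number"},"gripper":{"type":"number"}}}}},"required":["plan"]}

```bash
ls; mkdir -p pics; cat > h.py <<'E'
import numpy as np, cv2
from cell import env
def snap(n,f):
    im=env.snapshot(n); cv2.imwrite(f'pics/{f}.png',im[:,:,::-1]); return im
def crop(f,o,x0,y0,x1,y1,s):
    im=cv2.imread(f'pics/{f}.png')[y0:y1,x0:x1]; cv2.imwrite(f'pics/{o}.png',cv2.resize(im,None,fx=s,fy=s,interpolation=cv2.INTER_CUBIC))
def ray(n,u,v):
    c=env.calibration(n); K,R,t=[np.array(c[k]) for k in('intrinsics','R','t')]
    d=R.T@np.linalg.solve(K,[u,v,1.]); return -R.T@t,d
def atz(n,u,v,z):
    o,d=ray(n,u,v); return o+d*(z-o[2])/d[2]
def proj(n,X):
    c=env.calibration(n); p=np.array(c['R'])@X+c['t']; p=np.array(c['intrinsics'])@p; return p[:2]/p[2]
def tri(n1,p1,n2,p2):
    o1,d1=ray(n1,*p1);o2,d2=ray(n2,*p2)
    A=np.stack([d1,-d2],1);s=np.linalg.lstsq(A,o2-o1,rcond=None)[0]
    a,b=o1+d1*s[0],o2+d2*s[1];return (a+b)/2,np.linalg.norm(a-b)
E
python3 - <<'E'
from h import *
a=snap('side','s0');b=snap('top','t0')
cv2.imwrite('pics/both0.png',np.hstack([a,b])[:,:,::-1])
for n in('side','top'):
    c=env.calibration(n);print(n,np.round(c['intrinsics'],1).tolist(),np.round(-np.array(c['R']).T@c['t'],3),np.round(c['R'],2).tolist())
print(env.sense())
E
```

```text
pics
side [[368.0, 0.0, 259.1], [0.0, 368.0, 188.2], [0.0, 0.0, 1.0]] [ 0.282 -0.597  0.664] [[0.92, -0.39, 0.0], [-0.24, -0.58, -0.78], [0.3, 0.72, -0.63]]
top [[351.1, 0.0, 254.9], [0.0, 351.1, 195.3], [0.0, 0.0, 1.0]] [0.39  0.015 0.951] [[-0.02, -1.0, 0.0], [-0.99, 0.02, -0.16], [0.16, -0.01, -0.99]]
{'time': 0.1, 'qpos': array([ 6.58617227e+01,  2.83094653e+01,  7.71247125e+01, -6.46234084e-05,
        7.46288908e+01, -5.47292483e+00]), 'dq': array([-0.00978458, -0.17342108, -0.1641284 , -0.07049998, -0.05652617,
       -0.01402179]), 'effort': array([ 1.21881505e-03, -8.83591032e+01, -3.84562182e+01, -1.17588388e-04,
        4.99203888e-03, -8.37845027e-05]), 'tcp_pos': array([0.19992904, 0.59188898, 0.30337332]), 'tcp_rot': array([[-4.49150648e-04,  3.20039612e-01,  9.47404056e-01],
       [-1.00495131e-03,  9.47403529e-01, -3.20039910e-01],
       [-9.99999394e-01, -1.09584108e-03, -1.03902682e-04]]), 'ft_force': array([ 0.45036851, -0.27412566, -0.31448418]), 'torque': array([ 0.03777887, -0.01212748,  0.00960059]), 'grip_width': 0.08536509563756309}
```

View pics/s0.png

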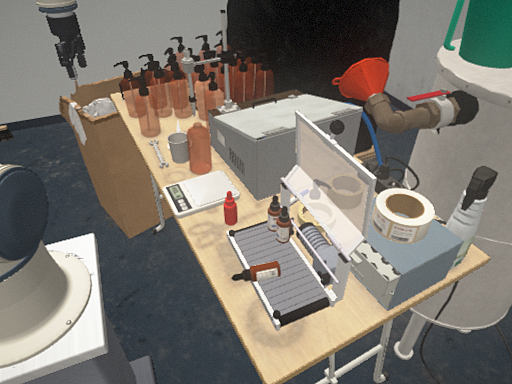

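View pics/t0.png

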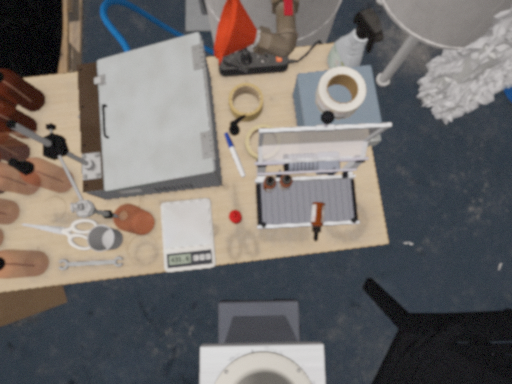

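The side view shows the fallen bottle at (257,272), the two queue bottles at (274,213) and (285,225), the red look-alike at (231,208), the scale at (203,193) and the guard open with its hinge near (310,225). In the top view they are at about (318,220), (269,182), (286,182), (235,216), (188,233) and the knob (327,117). Next I'll enlarge both.

```bash
python3 - <<'E'
from h import *
a=cv2.imread('pics/t0.png')[105:275,155:395];b=cv2.imread('pics/s0.png')[105:330,160:385]
A=cv2.resize(a,(780,552),interpolation=3);cv2.imwrite('pics/tc.png',A)   # x3.25
cv2.imwrite('pics/sc.png',cv2.resize(b,(600,600),interpolation=3)) # x2.667
E
```

```text
(no output)
```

View pics/tc.png

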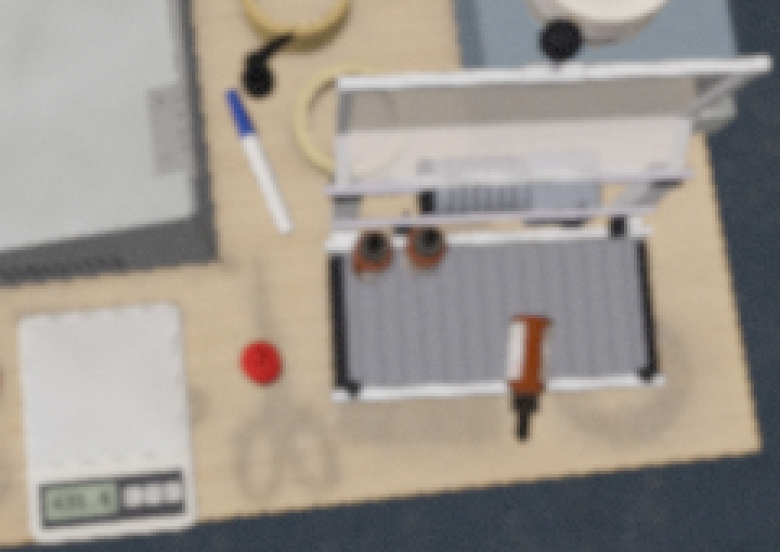

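View pics/sc.png

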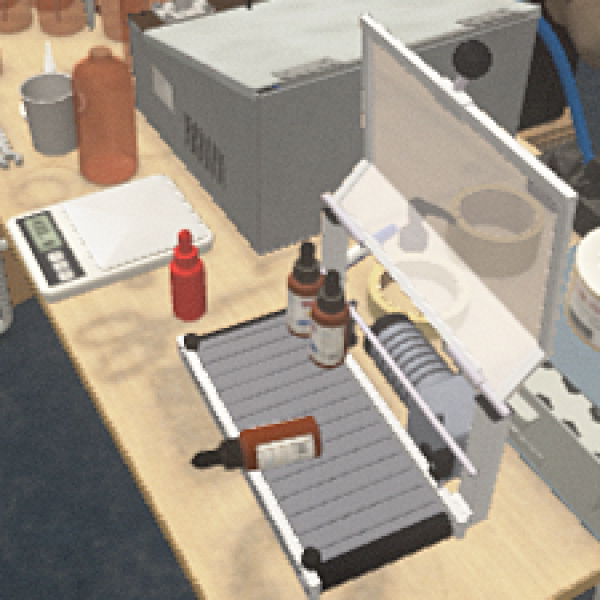

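The crops confirm the targets. In the top crop (x3.25) the amber bottle lies with its base at about (533,318) and its teat tip at (521,437); the queue tops are at (375,246) and (427,242). The red bottle at (261,362) stands on the table off the deck and is not meant. The scale corners are (20,318), (182,305), (195,525) and (33,542), and the knob is at (561,40), or (473,60) in the side crop.

```bash
python3 - <<'E'
from h import *
np.set_printoptions(precision=4,suppress=True)
T=lambda x,y:(155+(x+.5)/3.25-.5,105+(y+.5)/3.25-.5)
S=lambda x,y:(160+(x+.5)/2.667-.5,105+(y+.5)/2.667-.5)
st=[atz('top',*T(*p),.041) for p in((350,387),(645,375))];print('stops top',st,np.linalg.norm(st[0]-st[1]))
ss=[atz('side',*S(*p),.041) for p in((190,342),(312,557))];print('stops side',ss,np.linalg.norm(ss[0]-ss[1]))
print('knob',tri('top',T(561,40),'side',S(473,60)))
b=atz('top',*T(533,318),.05);t=atz('top',*T(521,437),.0465);print('bottle top',b,t,np.linalg.norm(b-t))
b=atz('side',*S(320,442),.0465);t=atz('side',*S(195,459),.0465);print('bottle side',b,t,np.linalg.norm(b-t))
sc=np.array([atz('top',*T(*p),.024) for p in((20,318),(182,305),(195,525),(33,542))]);print('scale',sc,sc.mean(0),[np.linalg.norm(sc[i]-sc[(i+1)%4]) for i in range(4)])
for p in((375,246),(427,242)):print('q',atz('top',*T(*p),.132))
for p in((185,232),(333,272)):pass
for p in((308,243),(332,272)):print('qs',atz('side',*S(*p),.132))
print('red',atz('side',*S(184,232),.102),atz('top',*T(261,362),.09))
m=(st[0]+st[1])/2;y=(st[0]-st[1]);y[2]=0;y/=np.linalg.norm(y);x=np.array([y[1],-y[0],0]);
o=m+.058*x;o[2]=0;print('conv o',o,'yaw',np.degrees(np.arctan2(x[1],x[0])),'hinge',o+.08*x+[0,0,.142],'knob closed',o-.09*x+[0,0,.037])
E
```

```text
stops top [array([ 0.4583, -0.0075,  0.041 ]), array([ 0.4637, -0.2434,  0.041 ])] 0.2358886202755393
stops side [array([ 0.4563, -0.0164,  0.041 ]), array([ 0.466 , -0.2491,  0.041 ])] 0.2328315033892916
knob (array([ 0.6299, -0.1234,  0.3392]), np.float64(0.002144905358040705))
bottle top [ 0.51   -0.1543  0.05  ] [ 0.4162 -0.1411  0.0465] 0.09480240174677862
bottle side [ 0.5127 -0.1631  0.0465] [ 0.4169 -0.1407  0.0465] 0.09839688321556635
scale [[0.5209 0.2611 0.024 ]
 [0.5293 0.1285 0.024 ]
 [0.352  0.1178 0.024 ]
 [0.341  0.2465 0.024 ]] [0.4358 0.1885 0.024 ] [np.float64(0.13286074724005895), np.float64(0.17769512496973447), np.float64(0.12911356673637203), np.float64(0.18046199517841063)]
q [ 0.5542 -0.0257  0.132 ]
q [ 0.5565 -0.0639  0.132 ]
qs [ 0.5605 -0.031   0.132 ]
qs [ 0.5632 -0.0716  0.132 ]
red [0.4797 0.0578 0.102 ] [0.4747 0.0606 0.09  ]
conv o [ 0.519  -0.1241  0.    ] yaw 1.3101695972719947 hinge [ 0.599  -0.1223  0.142 ] knob closed [ 0.429  -0.1262  0.037 ]
```

arm_command:
  plan:
    - {"tx": -25, "ax": -0.07}
    - {"tx": -25, "ax": -0.07}
    - {"ty": -40, "tz": 24}
    - {"ty": -40, "tz": 24}
    - {"ty": -40, "tz": 24}
    - {"ty": -40, "tz": 24}
    - {"ty": -40, "tz": 24}
    - {"ty": -40, "tz": 24}
    - {"ty": -40, "tz": 24}
    - {"ty": -40, "tz": 24}
    - {"ty": -40, "tz": 24}
    - {"ty": -40, "tz": 24}

```text
schema error: expected keys tx, ty, tz, ax, ay, az, gripper
```

```bash
cat >> h.py <<'E'
def go(X,Y,Z):  # remaining shift in tool mm
    s=env.sense();R=s['tcp_rot'];print('t',round(s['time'],2),'tcp',s['tcp_pos'].round(4),'F',s['ft_force'].round(1),'w',round(s['grip_width'],4));print('x',R[:,0].round(3),'ytheta',np.degrees(np.arctan2(R[1,1],R[0,1])).round(2))
    print('tool mm',(R.T@(np.array([X,Y,Z])-s['tcp_pos'])*1000).round(1))
E
python3 -c "
from h import *
go(.474,-.151,.22)"
```

```text
t 0.1 tcp [0.1999 0.5919 0.3034] F [ 0.5 -0.3 -0.3] w 0.0854
x [-0.    -0.001 -1.   ] ytheta 71.33
tool mm [  84.  -616.   497.4]
```

arm_command:
  plan:
    - {"tx": -25, "ty": 0, "tz": 0, "ax": -0.07, "ay": 0, "az": 0, "gripper": -1}
    - {"tx": -25, "ty": 0, "tz": 0, "ax": -0.07, "ay": 0, "az": 0, "gripper": -1}
    - {"tx": 0, "ty": -40, "tz": 24, "ax": 0, "ay": 0, "az": 0, "gripper": -1}
    - {"tx": 0, "ty": -50, "tz": 30, "ax": 0, "ay": 0, "az": 0, "gripper": -1}
    - {"tx": 0, "ty": -50, "tz": 30, "ax": 0, "ay": 0, "az": 0, "gripper": -1}
    - {"tx": 0, "ty": -50, "tz": 30, "ax": 0, "ay": 0, "az": 0, "gripper": -1}
    - {"tx": 0, "ty": -50, "tz": 30, "ax": 0, "ay": 0, "az": 0, "gripper": -1}
    - {"tx": 0, "ty": -50, "tz": 30, "ax": 0, "ay": 0, "az": 0, "gripper": -1}
    - {"tx": 0, "ty": -50, "tz": 30, "ax": 0, "ay": 0, "az": 0, "gripper": -1}
    - {"tx": 0, "ty": -50, "tz": 30, "ax": 0, "ay": 0, "az": 0, "gripper": -1}
    - {"tx": 0, "ty": -50, "tz": 30, "ax": 0, "ay": 0, "az": 0, "gripper": -1}
    - {"tx": 0, "ty": -50, "tz": 30, "ax": 0, "ay": 0, "az": 0, "gripper": -1}

```text
time: 1.6
tcp_pos: [0.4044, 0.0435, 0.3539]
tcp_rot: [[-0.001, 0.173, 0.985], [-0.004, 0.985, -0.173], [-1.0, -0.004, 0.0]]
ft_force: [1.0, 1.5, 0.4]
grip_width: 0.0853
```

```bash
python3 -c "
from h import *
go(.474,-.151,.22)"
```

```text
t 1.6 tcp [0.4044 0.0435 0.3539] F [1.  1.5 0.4] w 0.0853
x [-0.001 -0.004 -1.   ] ytheta 80.01
tool mm [ 134.6 -178.9  102.2]
```

arm_command:
  plan:
    - {"tx": 0, "ty": -46, "tz": 26, "ax": 0, "ay": 0, "az": 0, "gripper": -0.5}
    - {"tx": 0, "ty": -46, "tz": 26, "ax": 0, "ay": 0, "az": 0, "gripper": -0.5}
    - {"tx": 20, "ty": -46, "tz": 26, "ax": 0, "ay": 0, "az": 0, "gripper": -0.5}
    - {"tx": 35, "ty": -30, "tz": 17, "ax": 0, "ay": 0, "az": 0, "gripper": -0.5}
    - {"tx": 45, "ty": -12, "tz": 8, "ax": 0, "ay": 0, "az": 0, "gripper": -0.5}
    - {"tx": 35, "ty": 0, "tz": 0, "ax": 0, "ay": 0, "az": 0, "gripper": -0.5}
    - {"tx": 0, "ty": 0, "tz": 0, "ax": 0, "ay": 0, "az": 0, "gripper": -0.5}

```text
time: 2.48
tcp_pos: [0.4768, -0.1643, 0.2158]
tcp_rot: [[0.001, 0.18, 0.984], [-0.004, 0.984, -0.18], [-1.0, -0.004, 0.002]]
ft_force: [0.1, -0.4, -0.5]
grip_width: 0.0643
```

```bash
python3 - <<'E'
from h import *
go(.474,-.151,.106)
snap('top','t1');snap('side','s1')
# two crops side by side
a=cv2.imread('pics/t1.png')[150:260,250:390];b=cv2.imread('pics/s1.png')[170:330,200:350]
cv2.imwrite('pics/c1.png',np.hstack([cv2.resize(a,(420,330),interpolation=3),cv2.resize(b,(375,400),interpolation=3)[:330]]))
E
```

```text
t 2.48 tcp [ 0.4768 -0.1643  0.2158] F [ 0.1 -0.4 -0.5] w 0.0643
x [ 0.001 -0.004 -1.   ] ytheta 79.63
tool mm [109.7  13.   -5.3]
```

View pics/c1.png

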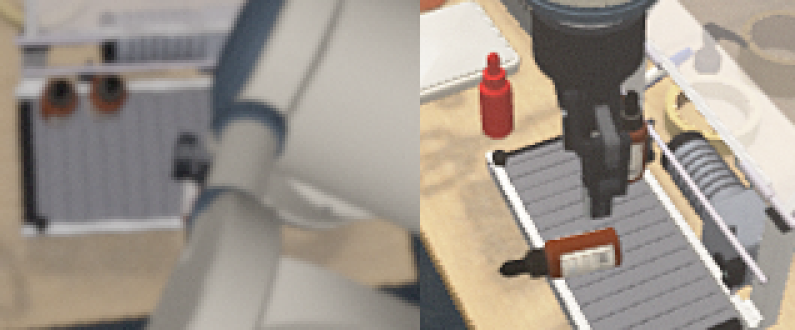

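The close view shows the gripper above the bottle, whose base is at (620,245) and teat at (505,268) in the right crop. The queue stands clear. I'll correct the position and descend.

arm_command:
  plan:
    - {"tx": 20, "ty": 12, "tz": -5, "ax": 0, "ay": 0, "az": 0, "gripper": -0.5}
    - {"tx": 25, "ty": 0, "tz": 0, "ax": 0, "ay": 0, "az": 0, "gripper": -0.5}
    - {"tx": 25, "ty": 0, "tz": 0, "ax": 0, "ay": 0, "az": 0, "gripper": -0.5}
    - {"tx": 20, "ty": 0, "tz": 0, "ax": 0, "ay": 0, "az": 0, "gripper": -0.5}
    - {"tx": 10, "ty": 0, "tz": 0, "ax": 0, "ay": 0, "az": 0, "gripper": -0.5}
    - {"tx": 0, "ty": 0, "tz": 0, "ax": 0, "ay": 0, "az": 0, "gripper": -0.5}

```text
time: 3.32
tcp_pos: [0.482, -0.1531, 0.1261]
tcp_rot: [[0.021, 0.177, 0.984], [-0.014, 0.984, -0.176], [-1.0, -0.01, 0.023]]
ft_force: [0.4, -0.9, 0.1]
grip_width: 0.0641
```

```bash
python3 - <<'E'
from h import *
go(.474,-.151,.106)
E
```

```text
t 3.33 tcp [ 0.482  -0.1531  0.1261] F [ 0.4 -0.9  0.1] w 0.0641
x [ 0.021 -0.014 -1.   ] ytheta 79.83
tool mm [19.9  0.8 -8.7]
```

arm_command:
  plan:
    - {"tx": 8, "ty": 1, "tz": -8, "ax": 0, "ay": 0.023, "az": 0.01, "gripper": -0.5}
    - {"tx": 8, "ty": 0, "tz": -2, "ax": 0, "ay": 0, "az": 0, "gripper": -0.5}
    - {"tx": 4, "ty": 0, "tz": 0, "ax": 0, "ay": 0, "az": 0, "gripper": -0.5}
    - {"tx": 0, "ty": 0, "tz": 0, "ax": 0, "ay": 0, "az": 0, "gripper": -0.5}

```text
time: 3.82
tcp_pos: [0.4726, -0.1505, 0.1064]
tcp_rot: [[0.001, 0.177, 0.984], [0.0, 0.984, -0.177], [-1.0, 0.001, 0.001]]
ft_force: [0.7, -0.6, 0.2]
grip_width: 0.0636
```

```bash
python3 - <<'E'
from h import *
go(.474,-.151,.106)
snap('side','s2');crop('s2','c2',210,200,330,320,5)
E
```

```text
t 3.83 tcp [ 0.4726 -0.1505  0.1064] F [ 0.7 -0.6  0.2] w 0.0636
x [ 0.001  0.    -1.   ] ytheta 79.83
tool mm [ 0.4 -0.2  1.5]
```

View pics/c2.png

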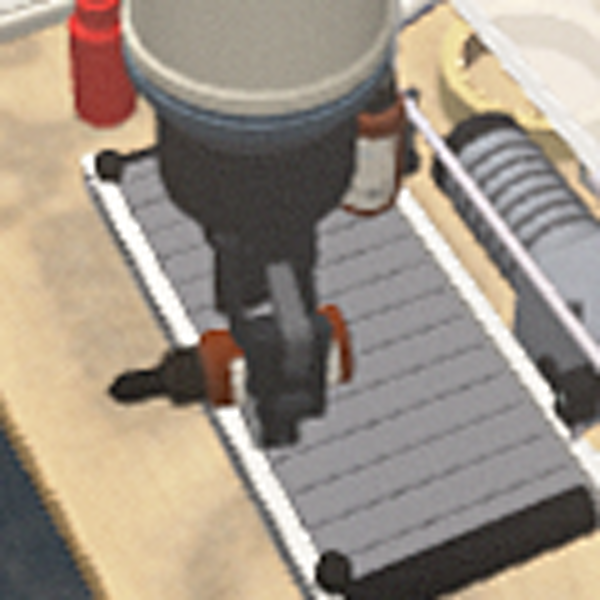

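The fingers straddle the bottle body around (280,370), with the teat at (130,385). I'll close and lift slowly.

arm_command:
  plan:
    - {"tx": 0, "ty": 0, "tz": 0, "ax": 0, "ay": 0, "az": 0, "gripper": 1}
    - {"tx": 0, "ty": 0, "tz": 0, "ax": 0, "ay": 0, "az": 0, "gripper": 1}
    - {"tx": 0, "ty": 0, "tz": 0, "ax": 0, "ay": 0, "az": 0, "gripper": 1}
    - {"tx": 0, "ty": 0, "tz": 0, "ax": 0, "ay": 0, "az": 0, "gripper": 1}
    - {"tx": 0, "ty": 0, "tz": 0, "ax": 0, "ay": 0, "az": 0, "gripper": 1}
    - {"tx": 0, "ty": 0, "tz": 0, "ax": 0, "ay": 0, "az": 0, "gripper": 1}
    - {"tx": -10, "ty": 0, "tz": 0, "ax": 0, "ay": 0, "az": 0, "gripper": 1}
    - {"tx": -15, "ty": 0, "tz": 0, "ax": 0, "ay": 0, "az": 0, "gripper": 1}
    - {"tx": -20, "ty": 0, "tz": 0, "ax": 0, "ay": 0, "az": 0, "gripper": 1}
    - {"tx": -25, "ty": 0, "tz": 0, "ax": 0, "ay": 0, "az": 0, "gripper": 1}
    - {"tx": -30, "ty": 0, "tz": 0, "ax": 0, "ay": 0, "az": 0, "gripper": 1}
    - {"tx": -30, "ty": 0, "tz": 0, "ax": 0, "ay": 0, "az": 0, "gripper": 1}

```text
time: 5.38
tcp_pos: [0.4715, -0.1501, 0.2423]
tcp_rot: [[-0.0, 0.176, 0.984], [0.001, 0.984, -0.176], [-1.0, 0.001, -0.001]]
ft_force: [1.1, -0.1, -1.2]
grip_width: 0.0304
```

```bash
python3 - <<'E'
from h import *
np.set_printoptions(precision=4,suppress=True)
T=lambda x,y:(155+(x+.5)/3.25-.5,105+(y+.5)/3.25-.5)
c=atz('top',*T(107,390),.024);print('pan guess',c)
go(.463,.19,.25)
snap('side','s3')
S=lambda x,y:(160+(x+.5)/2.667-.5,105+(y+.5)/2.667-.5)
for p in((10,218),(157,176),(213,243),(45,298),(57,208),(92,283)):print(p,atz('side',*S(*p),.024))
a=cv2.imread('pics/t0.png')[185:275,155:225];b=cv2.imread('pics/s3.png')[160:310,160:340]
cv2.imwrite('pics/c3.png',np.hstack([cv2.resize(a,(350,450),interpolation=3),cv2.resize(b,(450,450),interpolation=3)]))
E
```

```text
pan guess [0.4607 0.1892 0.024 ]
t 5.38 tcp [ 0.4715 -0.1501  0.2423] F [ 1.1 -0.1 -1.2] w 0.0304
x [-0.     0.001 -1.   ] ytheta 79.84
tool mm [ -7.3 333.3 -68.4]
(10, 218) [0.3476 0.2402 0.024 ]
(157, 176) [0.5116 0.2518 0.024 ]
(213, 243) [0.5285 0.121  0.024 ]
(45, 298) [0.3537 0.1066 0.024 ]
(57, 208) [0.3967 0.238  0.024 ]
(92, 283) [0.4002 0.1099 0.024 ]
```

View pics/c3.png

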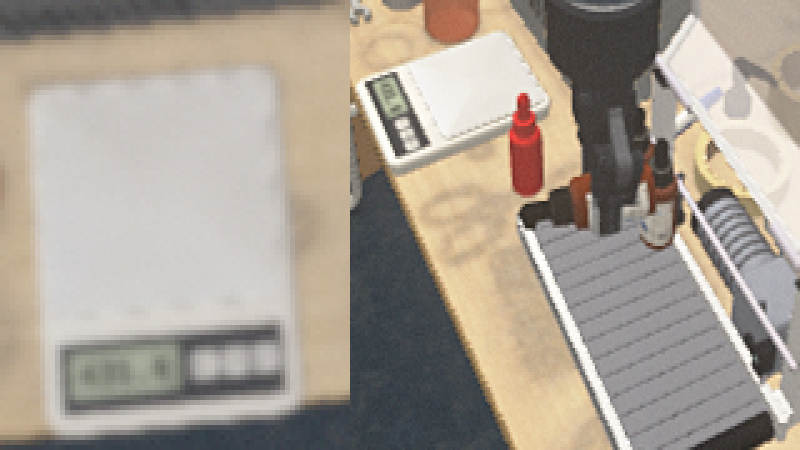

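The bottle is held, with its amber body at (580,195) and collar at (545,215) in the right crop. The pan in the left crop spans about y 78–308 and x 38–285, so its centre is at about (163,193).

```bash
python3 - <<'E'
from h import *
np.set_printoptions(precision=4,suppress=True)
T=lambda x,y:(155+(x+.5)/5-.5,185+(y+.5)/5-.5)
for p in((163,193),(155,78),(168,308)): print(atz('top',*T(*p),.024))
E
```

```text
[0.4645 0.1902 0.024 ]
[0.5259 0.1952 0.024 ]
[0.4044 0.1869 0.024 ]
```

arm_command:
  plan:
    - {"tx": -8, "ty": 0, "tz": 0, "ax": -0.125, "ay": 0, "az": 0, "gripper": 1}
    - {"tx": 0, "ty": 0, "tz": 0, "ax": -0.125, "ay": 0, "az": 0, "gripper": 1}
    - {"tx": 0, "ty": 25, "tz": 2, "ax": 0, "ay": 0, "az": 0, "gripper": 1}
    - {"tx": 0, "ty": 40, "tz": 3, "ax": 0, "ay": 0, "az": 0, "gripper": 1}
    - {"tx": 0, "ty": 40, "tz": 3, "ax": 0, "ay": 0, "az": 0, "gripper": 1}
    - {"tx": 0, "ty": 40, "tz": 3, "ax": 0, "ay": 0, "az": 0, "gripper": 1}
    - {"tx": 0, "ty": 40, "tz": 3, "ax": 0, "ay": 0, "az": 0, "gripper": 1}
    - {"tx": 0, "ty": 40, "tz": 3, "ax": 0, "ay": 0, "az": 0, "gripper": 1}
    - {"tx": 0, "ty": 40, "tz": 3, "ax": 0, "ay": 0, "az": 0, "gripper": 1}
    - {"tx": 0, "ty": 40, "tz": 3, "ax": 0, "ay": 0, "az": 0, "gripper": 1}
    - {"tx": 0, "ty": 20, "tz": 2, "ax": 0, "ay": 0, "az": 0, "gripper": 1}
    - {"tx": 0, "ty": 0, "tz": 0, "ax": 0, "ay": 0, "az": 0, "gripper": 1}

```text
time: 6.92
tcp_pos: [0.4705, 0.1852, 0.2607]
tcp_rot: [[0.012, -0.08, 0.997], [-0.003, 0.997, 0.08], [-1.0, -0.004, 0.012]]
ft_force: [-0.1, -0.8, -0.9]
grip_width: 0.0303
```

```bash
python3 - <<'E'
from h import *
go(.473,.187,.13)
E
```

```text
t 6.92 tcp [0.4705 0.1852 0.2607] F [-0.1 -0.8 -0.9] w 0.0303
x [ 0.012 -0.003 -1.   ] ytheta 94.58
tool mm [130.7   2.1   1.1]
```

arm_command:
  plan:
    - {"tx": 25, "ty": 2, "tz": 1, "ax": 0, "ay": 0.012, "az": 0, "gripper": 1}
    - {"tx": 30, "ty": 0, "tz": 0, "ax": 0, "ay": 0, "az": 0, "gripper": 1}
    - {"tx": 30, "ty": 0, "tz": 0, "ax": 0, "ay": 0, "az": 0, "gripper": 1}
    - {"tx": 25, "ty": 0, "tz": 0, "ax": 0, "ay": 0, "az": 0, "gripper": 1}
    - {"tx": 12, "ty": 0, "tz": 0, "ax": 0, "ay": 0, "az": 0, "gripper": 1}
    - {"tx": 5, "ty": 0, "tz": 0, "ax": 0, "ay": 0, "az": 0, "gripper": 1}
    - {"tx": 0, "ty": 0, "tz": 0, "ax": 0, "ay": 0, "az": 0, "gripper": 1}

```text
time: 7.8
tcp_pos: [0.4729, 0.1826, 0.1334]
tcp_rot: [[0.004, -0.078, 0.997], [-0.003, 0.997, 0.078], [-1.0, -0.004, 0.004]]
ft_force: [0.1, 0.9, -0.9]
grip_width: 0.0302
```

```bash
python3 - <<'E'
from h import *
go(.473,.187,.1005)
a=snap('side','s4');b=snap('top','t4')
cv2.imwrite('pics/c4.png',np.hstack([cv2.resize(b[180:280,150:250],(400,400),interpolation=3),cv2.resize(a[140:240,155:255],(400,400),interpolation=3)])[:,:,::-1])
E
```

```text
t 7.8 tcp [0.4729 0.1826 0.1334] F [ 0.1  0.9 -0.9] w 0.0302
x [ 0.004 -0.003 -1.   ] ytheta 94.46
tool mm [32.8  4.5  0.3]
```

View pics/c4.png

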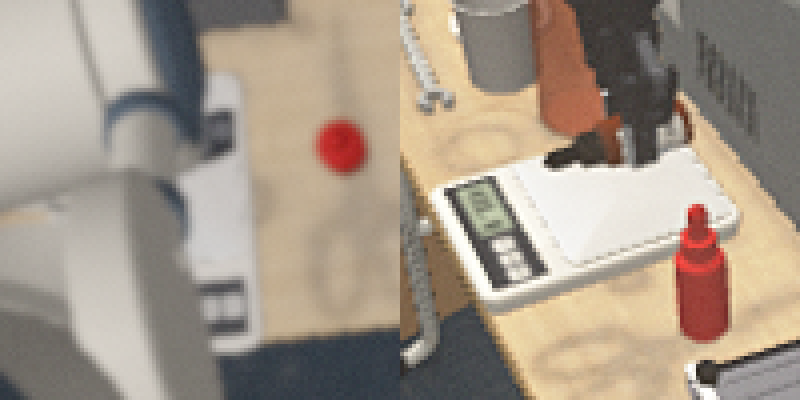

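The bottle hangs above the pan, in the right crop, with its teat at (553,158) and base edge at (690,115). The scale's display side is clear of it.

```bash
python3 - <<'E'
from h import *
S=lambda x,y:(155+(x-400+.5)/4-.5,140+(y+.5)/4-.5)
print(atz('side',*S(551,158),.0735),atz('side',*S(688,118),.0735))
for p in((510,170),(680,145),(735,205),(570,265)):print(atz('side',*S(*p),.024))
E
```

```text
[0.4187755  0.17681572 0.0735    ] [0.51627554 0.18450071 0.0735    ]
[0.40003211 0.23930591 0.024     ]
[0.51989488 0.22095838 0.024     ]
[0.5328077  0.14181721 0.024     ]
[0.41221253 0.12541172 0.024     ]
```

arm_command:
  plan:
    - {"tx": 10, "ty": 3, "tz": -2, "ax": 0, "ay": 0, "az": 0, "gripper": 1}
    - {"tx": 10, "ty": 0, "tz": 0, "ax": 0, "ay": 0, "az": 0, "gripper": 1}
    - {"tx": 6, "ty": 0, "tz": 0, "ax": 0, "ay": 0, "az": 0, "gripper": 1}
    - {"tx": 2, "ty": 0, "tz": 0, "ax": 0, "ay": 0, "az": 0, "gripper": 1}
    - {"tx": 0, "ty": 0, "tz": 0, "ax": 0, "ay": 0, "az": 0, "gripper": 1}

```text
time: 8.52
tcp_pos: [0.4712, 0.186, 0.1044]
tcp_rot: [[0.006, -0.078, 0.997], [-0.003, 0.997, 0.078], [-1.0, -0.003, 0.006]]
ft_force: [0.3, -0.2, -1.0]
grip_width: 0.0302
```

```bash
python3 - <<'E'
from h import *
go(.471,.186,.1005)
E
```

```text
t 8.53 tcp [0.4712 0.186  0.1044] F [ 0.3 -0.2 -1. ] w 0.0302
x [ 0.006 -0.003 -1.   ] ytheta 94.49
tool mm [ 3.9 -0.  -0.2]
```

arm_command:
  plan:
    - {"tx": 1.5, "ty": 0, "tz": 0, "ax": 0, "ay": 0.006, "az": 0, "gripper": 1}
    - {"tx": 1.5, "ty": 0, "tz": 0, "ax": 0, "ay": 0, "az": 0, "gripper": 1}
    - {"tx": 0.5, "ty": 0, "tz": 0, "ax": 0, "ay": 0, "az": 0, "gripper": 1}
    - {"tx": 0, "ty": 0, "tz": 0, "ax": 0, "ay": 0, "az": 0, "gripper": 1}

```text
time: 9.02
tcp_pos: [0.4715, 0.186, 0.101]
tcp_rot: [[0.0, -0.078, 0.997], [-0.003, 0.997, 0.078], [-1.0, -0.003, 0.0]]
ft_force: [-0.0, -0.3, -1.6]
grip_width: 0.0304
```

arm_command:
  plan:
    - {"tx": 1, "ty": 0, "tz": 0, "ax": 0, "ay": 0, "az": 0, "gripper": 1}
    - {"tx": 0.5, "ty": 0, "tz": 0, "ax": 0, "ay": 0, "az": 0, "gripper": 1}
    - {"tx": 0, "ty": 0, "tz": 0, "ax": 0, "ay": 0, "az": 0, "gripper": 1}

```text
time: 9.4
tcp_pos: [0.4715, 0.1861, 0.1007]
tcp_rot: [[0.001, -0.078, 0.997], [-0.003, 0.997, 0.078], [-1.0, -0.003, 0.001]]
ft_force: [-0.4, 0.3, -2.0]
grip_width: 0.0302
```

arm_command:
  plan:
    - {"tx": 2, "ty": 0, "tz": 0, "ax": 0, "ay": 0, "az": 0, "gripper": 1}
    - {"tx": 0.5, "ty": 0, "tz": 0, "ax": 0, "ay": 0, "az": 0, "gripper": 1}
    - {"tx": 0.5, "ty": 0, "tz": 0, "ax": 0, "ay": 0, "az": 0, "gripper": 1}

```text
time: 9.78
tcp_pos: [0.4717, 0.1861, 0.1003]
tcp_rot: [[0.004, -0.079, 0.997], [-0.003, 0.997, 0.079], [-1.0, -0.003, 0.004]]
ft_force: [-2.5, -0.4, 10.4]
grip_width: 0.0302
```

Contact shows as 10 N upward at the expected height. I'll open and retreat straight up.

arm_command:
  plan:
    - {"tx": 0, "ty": 0, "tz": 0, "ax": 0, "ay": 0, "az": 0, "gripper": 0.1}
    - {"tx": 0, "ty": 0, "tz": 0, "ax": 0, "ay": 0, "az": 0, "gripper": -0.2}
    - {"tx": 0, "ty": 0, "tz": 0, "ax": 0, "ay": 0, "az": 0, "gripper": -0.5}
    - {"tx": 0, "ty": 0, "tz": 0, "ax": 0, "ay": 0, "az": 0, "gripper": -0.5}
    - {"tx": -8, "ty": 0, "tz": 0, "ax": 0, "ay": 0, "az": 0, "gripper": -0.5}
    - {"tx": -20, "ty": 0, "tz": 0, "ax": 0, "ay": 0, "az": 0, "gripper": -0.5}
    - {"tx": -40, "ty": 0, "tz": 0, "ax": 0, "ay": 0, "az": 0, "gripper": -0.5}
    - {"tx": -40, "ty": 0, "tz": 0, "ax": 0, "ay": 0, "az": 0, "gripper": -0.5}
    - {"tx": -40, "ty": 0, "tz": 0, "ax": 0, "ay": 0, "az": 0, "gripper": -0.5}

```text
time: 10.9
tcp_pos: [0.4699, 0.1861, 0.2518]
tcp_rot: [[-0.001, -0.078, 0.997], [-0.004, 0.997, 0.078], [-1.0, -0.004, -0.001]]
ft_force: [1.0, 0.2, -0.8]
grip_width: 0.0638
```

```bash
python3 - <<'E'
from h import *
go(.471,.186,.1005)
a=snap('side','s5')
cv2.imwrite('pics/c5.png',cv2.resize(a[140:340,155:355],(600,600),interpolation=3)[:,:,::-1])
E
```

```text
t 10.9 tcp [0.4699 0.1861 0.2518] F [ 1.   0.2 -0.8] w 0.0638
x [-0.001 -0.004 -1.   ] ytheta 94.5
tool mm [151.3   0.4   1.3]
```

View pics/c5.png

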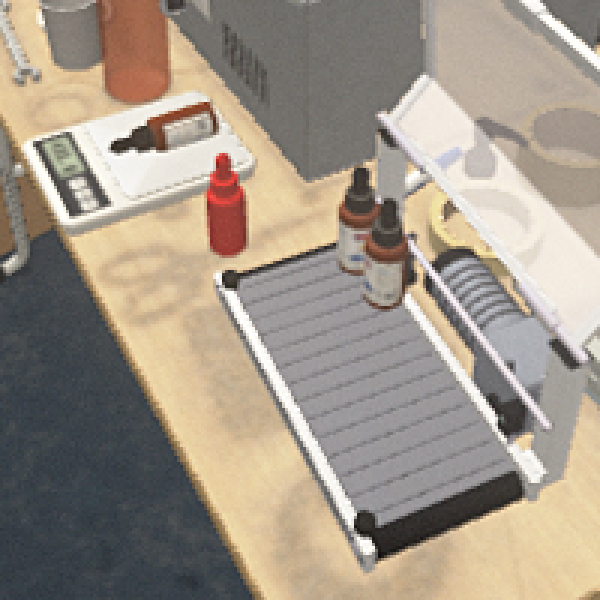

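The side crop shows the fallen bottle resting fully on the pan, teat at (113,146) and base at (215,118). The queue bottles still stand at (358,222) and (385,255), and the red one is untouched. Next is the guard knob: lift, then move over it at about (0.630, -0.1235, 0.339).

arm_command:
  plan:
    - {"tx": -50, "ty": 0, "tz": 0, "ax": 0.052, "ay": 0, "az": 0, "gripper": -0.5}
    - {"tx": -50, "ty": 0, "tz": 0, "ax": 0, "ay": 0, "az": 0, "gripper": -0.5}
    - {"tx": -50, "ty": 0, "tz": 0, "ax": 0, "ay": 0, "az": 0, "gripper": -0.5}
    - {"tx": -50, "ty": -20, "tz": 8, "ax": 0, "ay": 0, "az": 0, "gripper": -0.5}
    - {"tx": -20, "ty": -40, "tz": 17, "ax": 0, "ay": 0, "az": 0, "gripper": -0.5}
    - {"tx": 0, "ty": -40, "tz": 20, "ax": 0, "ay": 0, "az": 0, "gripper": -0.5}
    - {"tx": 0, "ty": -40, "tz": 20, "ax": 0, "ay": 0, "az": 0, "gripper": -0.5}
    - {"tx": 0, "ty": -40, "tz": 20, "ax": 0, "ay": 0, "az": 0, "gripper": -0.5}
    - {"tx": 0, "ty": -40, "tz": 20, "ax": 0, "ay": 0, "az": 0, "gripper": -0.5}
    - {"tx": 0, "ty": -40, "tz": 20, "ax": 0, "ay": 0, "az": 0, "gripper": -0.5}
    - {"tx": 0, "ty": -30, "tz": 15, "ax": 0, "ay": 0, "az": 0, "gripper": -0.5}
    - {"tx": 0, "ty": 0, "tz": 0, "ax": 0, "ay": 0, "az": 0, "gripper": -0.5}

```text
time: 12.45
tcp_pos: [0.6178, -0.1085, 0.492]
tcp_rot: [[0.011, -0.027, 1.0], [-0.001, 1.0, 0.027], [-1.0, -0.002, 0.011]]
ft_force: [-0.1, 0.5, -0.5]
grip_width: 0.0641
```

```bash
python3 - <<'E'
from h import *
go(.630,-.1235,.394)
E
```

```text
t 12.45 tcp [ 0.6178 -0.1085  0.492 ] F [-0.1  0.5 -0.5] w 0.0641
x [ 0.011 -0.001 -1.   ] ytheta 91.55
tool mm [ 98.1 -15.2  10.7]
```

arm_command:
  plan:
    - {"tx": 20, "ty": -15, "tz": 12, "ax": 0, "ay": 0.011, "az": 0, "gripper": -0.5}
    - {"tx": 20, "ty": 0, "tz": 0, "ax": 0, "ay": 0, "az": 0, "gripper": -0.5}
    - {"tx": 15, "ty": 0, "tz": 0, "ax": 0, "ay": 0, "az": 0, "gripper": -0.5}
    - {"tx": 0, "ty": 0, "tz": 0, "ax": 0, "ay": 0, "az": 0, "gripper": -0.5}

```text
time: 12.95
tcp_pos: [0.6293, -0.1214, 0.4369]
tcp_rot: [[0.001, -0.028, 1.0], [-0.001, 1.0, 0.028], [-1.0, -0.001, 0.001]]
ft_force: [-0.0, -0.2, 0.5]
grip_width: 0.0641
```

```bash
python3 - <<'E'
from h import *
go(.630,-.1235,.394)
a=snap('side','s6')
cv2.imwrite('pics/c6.png',cv2.resize(a[60:240,270:450],(540,540),interpolation=3)[:,:,::-1])
print(proj('side',np.array([.63,-.1235,.339])))
E
```

```text
t 12.95 tcp [ 0.6293 -0.1214  0.4369] F [-0.  -0.2  0.5] w 0.0641
x [ 0.001 -0.001 -1.   ] ytheta 91.6
tool mm [42.9 -2.   0.6]
[336.49870656 127.51798656]
```

View pics/c6.png

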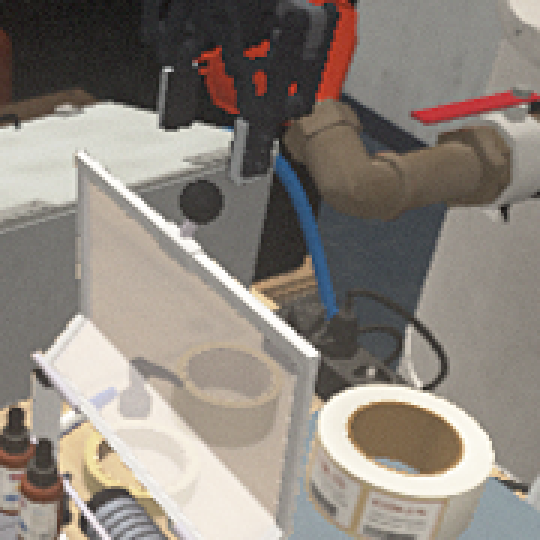

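The knob is at (200,203) in the crop, directly beneath the midpoint of the finger tips at (180,125) and (255,180). I'll descend over it.

arm_command:
  plan:
    - {"tx": 15, "ty": -2, "tz": 1, "ax": 0, "ay": 0, "az": 0, "gripper": -0.5}
    - {"tx": 15, "ty": 0, "tz": 0, "ax": 0, "ay": 0, "az": 0, "gripper": -0.5}
    - {"tx": 10, "ty": 0, "tz": 0, "ax": 0, "ay": 0, "az": 0, "gripper": -0.5}
    - {"tx": 4, "ty": 0, "tz": 0, "ax": 0, "ay": 0, "az": 0, "gripper": -0.5}
    - {"tx": 0, "ty": 0, "tz": 0, "ax": 0, "ay": 0, "az": 0, "gripper": -0.5}

```text
time: 13.62
tcp_pos: [0.6309, -0.1233, 0.392]
tcp_rot: [[0.004, -0.028, 1.0], [-0.002, 1.0, 0.028], [-1.0, -0.002, 0.004]]
ft_force: [-0.2, -0.0, 0.8]
grip_width: 0.0639
```

```bash
python3 - <<'E'
from h import *
go(.630,-.1235,.394)
a=snap('side','s7')
cv2.imwrite('pics/c7.png',cv2.resize(a[70:190,280:400],(480,480),interpolation=3)[:,:,::-1])
E
```

```text
t 13.62 tcp [ 0.6309 -0.1233  0.392 ] F [-0.2 -0.   0.8] w 0.0639
x [ 0.004 -0.002 -1.   ] ytheta 91.63
tool mm [-2.  -0.2 -0.9]
```

View pics/c7.png

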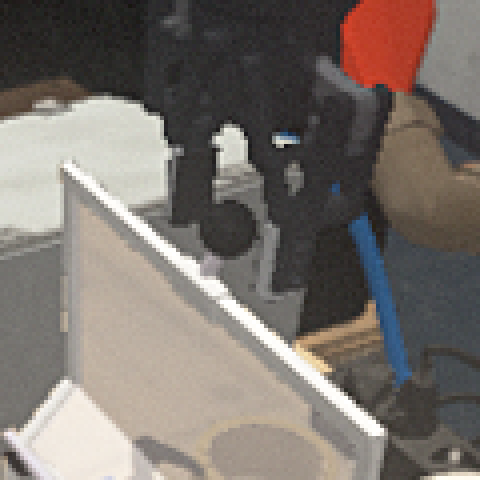

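The knob at (228,228) sits between the two fingers, so I'll close on it. That is picture 11; I'm keeping one for the end.

arm_command:
  plan:
    - {"tx": 0, "ty": 0, "tz": 0, "ax": 0, "ay": 0, "az": 0, "gripper": 1}
    - {"tx": 0, "ty": 0, "tz": 0, "ax": 0, "ay": 0, "az": 0, "gripper": 1}
    - {"tx": 0, "ty": 0, "tz": 0, "ax": 0, "ay": 0, "az": 0, "gripper": 1}
    - {"tx": 0, "ty": 0, "tz": 0, "ax": 0, "ay": 0, "az": 0, "gripper": 1}
    - {"tx": 0, "ty": 0, "tz": 0, "ax": 0, "ay": 0, "az": 0, "gripper": 1}
    - {"tx": 0, "ty": 0, "tz": 0, "ax": 0, "ay": 0, "az": 0, "gripper": 1}

```text
time: 14.42
tcp_pos: [0.6313, -0.123, 0.3933]
tcp_rot: [[0.006, -0.029, 1.0], [-0.002, 1.0, 0.029], [-1.0, -0.002, 0.006]]
ft_force: [-0.2, 1.1, -0.5]
grip_width: 0.0234
```

```bash
python3 - <<'E'
from h import *
go(.630,-.1235,.394)
E
```

```text
t 14.43 tcp [ 0.6313 -0.123   0.3933] F [-0.2  1.1 -0.5] w 0.0234
x [ 0.006 -0.002 -1.   ] ytheta 91.65
tool mm [-0.7 -0.5 -1.3]
```

```bash
cat >> h.py <<'E'
H=np.array([.599,.142])
def arc(n,step,hx=H[0],hz=H[1],r=.1998):
    s=env.sense();R=s['tcp_rot'];g=s['tcp_pos']+R[:,0]*.054
    u=np.array([hx-g[0],g[2]-hz]);ph=np.arctan2(u[1],u[0])
    print('t',round(s['time'],2),'knob',g.round(4),'phi',np.degrees(ph).round(1),'open deg',(np.degrees(ph)+31.7).round(1),'rad',np.linalg.norm(u).round(4),'F',s['ft_force'].round(1),'w',round(s['grip_width'],4),'x',R[:,0].round(3))
    e=np.array([0,0,-1.])-R[:,0];print('ay',(-e@R[:,2]).round(3),'az',(e@R[:,1]).round(3))
    p=g.copy()
    for i in range(n):
        ph=max(ph-step/r,-np.radians(31.7));q=np.array([hx-r*np.cos(ph),-.1235+(hx-r*np.cos(ph)-.63)*.0305,hz+r*np.sin(ph)])
        d=q-p;p=q;print('tx %.1f ty %.1f tz %.1f  -> open %.1f'%(-d[2]*1000,d[1]*1000-.029*d[0]*1000,d[0]*1000,np.degrees(ph)+31.7))
E
python3 -c "
from h import *
arc(7,15e-3)"
```

```text
t 14.43 knob [ 0.6316 -0.1231  0.3393] phi 99.4 open deg 131.1 rad 0.2 F [-0.2  1.1 -0.5] w 0.0234 x [ 0.006 -0.002 -1.   ]
ay 0.006 az 0.002
tx -1.7 ty -0.4 tz -14.9  -> open 126.8
tx -0.8 ty -0.0 tz -15.0  -> open 122.5
tx 0.4 ty -0.0 tz -15.0  -> open 118.2
tx 1.5 ty -0.0 tz -14.9  -> open 113.9
tx 2.6 ty -0.0 tz -14.8  -> open 109.6
tx 3.7 ty -0.0 tz -14.5  -> open 105.3
tx 4.8 ty -0.0 tz -14.2  -> open 101.0
```

Starting the arc slowly, checking the force.

arm_command:
  plan:
    - {"tx": -1, "ty": 0, "tz": -8, "ax": 0, "ay": 0.006, "az": 0, "gripper": 1}
    - {"tx": -1, "ty": 0, "tz": -15, "ax": 0, "ay": 0, "az": 0, "gripper": 1}
    - {"tx": 0, "ty": 0, "tz": -15, "ax": 0, "ay": 0, "az": 0, "gripper": 1}
    - {"tx": 1, "ty": 0, "tz": -15, "ax": 0, "ay": 0, "az": 0, "gripper": 1}
    - {"tx": 2, "ty": 0, "tz": -15, "ax": 0, "ay": 0, "az": 0, "gripper": 1}

```text
time: 15.05
tcp_pos: [0.559, -0.1252, 0.3927]
tcp_rot: [[0.001, -0.029, 1.0], [-0.003, 1.0, 0.029], [-1.0, -0.003, 0.001]]
ft_force: [3.1, -0.2, -9.7]
grip_width: 0.0227
```

```bash
python3 -c "
from h import *
arc(8,15e-3)"
```

```text
t 15.05 knob [ 0.5591 -0.1253  0.3387] phi 78.5 open deg 110.2 rad 0.2007 F [ 3.1 -0.2 -9.7] w 0.0227 x [ 0.001 -0.003 -1.   ]
ay 0.001 az 0.003
tx 4.5 ty -0.4 tz -14.4  -> open 105.9
tx 4.6 ty -0.0 tz -14.3  -> open 101.6
tx 5.7 ty -0.0 tz -13.9  -> open 97.3
tx 6.7 ty -0.0 tz -13.4  -> open 93.0
tx 7.7 ty -0.0 tz -12.9  -> open 88.7
tx 8.6 ty -0.0 tz -12.3  -> open 84.4
tx 9.5 ty -0.0 tz -11.6  -> open 80.1
tx 10.4 ty -0.0 tz -10.8  -> open 75.8
```

arm_command:
  plan:
    - {"tx": 5, "ty": 0, "tz": -14, "ax": 0, "ay": 0, "az": 0.003, "gripper": 1}
    - {"tx": 5.5, "ty": 0, "tz": -14, "ax": 0, "ay": 0, "az": 0, "gripper": 1}
    - {"tx": 6.5, "ty": 0, "tz": -14, "ax": 0, "ay": 0, "az": 0, "gripper": 1}
    - {"tx": 7.5, "ty": 0, "tz": -13, "ax": 0, "ay": 0, "az": 0, "gripper": 1}
    - {"tx": 8.5, "ty": 0, "tz": -12.5, "ax": 0, "ay": 0, "az": 0, "gripper": 1}
    - {"tx": 9.5, "ty": 0, "tz": -12, "ax": 0, "ay": 0, "az": 0, "gripper": 1}

```text
time: 15.8
tcp_pos: [0.47, -0.1278, 0.3533]
tcp_rot: [[0.005, -0.029, 1.0], [-0.004, 1.0, 0.029], [-1.0, -0.004, 0.004]]
ft_force: [-0.4, 0.5, 1.0]
grip_width: -0.0005
```

```bash
python3 -c "
from h import *
arc(8,15e-3)"
```

```text
t 15.8 knob [ 0.4703 -0.128   0.2993] phi 50.7 open deg 82.4 rad 0.2033 F [-0.4  0.5  1. ] w -0.0005 x [ 0.005 -0.004 -1.   ]
ay 0.004 az 0.004
tx 12.6 ty -0.4 tz -9.1  -> open 78.1
tx 10.7 ty -0.0 tz -10.5  -> open 73.8
tx 11.5 ty -0.0 tz -9.6  -> open 69.5
tx 12.2 ty -0.0 tz -8.7  -> open 65.2
tx 12.8 ty -0.0 tz -7.8  -> open 60.9
tx 13.4 ty -0.0 tz -6.8  -> open 56.6
tx 13.8 ty -0.0 tz -5.8  -> open 52.3
tx 14.2 ty -0.0 tz -4.7  -> open 48.0
```

The grip slipped off the ball: the opening now reads 0. I'll find the knob numerically along its known circle before moving.

```bash
cat >> h.py <<'E'
def findknob(name,im):
    g=cv2.cvtColor(im,cv2.COLOR_RGB2GRAY).astype(float);hsv=cv2.cvtColor(im,cv2.COLOR_RGB2HSV)
    out=[]
    f=env.calibration(name)['intrinsics'][0][0];cc=ray(name,0,0)[0]
    yy,xx=np.mgrid[:384,:512]
    for a in range(-2,134,2):
        ph=np.radians(a-31.7);X=np.array([.599-.2*np.cos(ph),0,.142+.2*np.sin(ph)]);X[1]=-.1235+(X[0]-.63)*.0305
        u=proj(name,X);r=f*.013/np.linalg.norm(X-cc);d=np.hypot(xx-u[0],yy-u[1])
        out.append((a,round(g[d<r*.85].mean()),round(g[(d>r*1.25)&(d<r*1.7)].mean()),u.round().astype(int).tolist()))
    return out
E
python3 - <<'E'
from h import *
a=snap('side','s8');b=snap('top','t8');c=snap('side','s9')
d=np.abs(a.astype(int)-c).sum(2);print('moved px',(d>90).sum(), np.argwhere(d>90).mean(0) if (d>90).any() else '')
for n,i in(('side',a),('top',b),('side',c)): print(n,[o for o in findknob(n,i) if o[1]<60])
E
```

```text
moved px 273 [ 88.5970696  238.36263736]
side []
top []
side []
```

```bash
python3 - <<'E'
from h import *
for n,f in(('side','s0'),('top','t0'),('side','s8'),('side','s9'),('top','t8')):
    o=findknob(n,cv2.imread(f'pics/{f}.png')[:,:,::-1].copy())
    print(f,sorted([(q[1],q[2],q[0],q[3]) for q in o])[:5])
a,c=[cv2.imread(f'pics/{f}.png').astype(int) for f in('s8','s9')]
d=(np.abs(a-c).sum(2)>90).astype(np.uint8)
d=cv2.morphologyEx(d,cv2.MORPH_CLOSE,np.ones((5,5)));n,l,s,ce=cv2.connectedComponentsWithStats(d)
print([(x.tolist()) for x in s[1:] if x[4]>25])
x=cv2.resize(np.hstack([a[60:330,170:400],cv2.imread('pics/t8.png')[90:360,170:400]]).astype(np.uint8),None,fx=1.7,fy=1.7,interpolation=3);print(x.shape);cv2.imwrite('pics/c8.png',x)
E
```

```text
s0 [(58, 124, 130, [336, 127]), (60, 116, 132, [339, 127]), (74, 133, 128, [332, 128]), (85, 146, -2, [238, 275]), (94, 133, 126, [329, 128])]
t0 [(40, 165, 130, [328, 117]), (61, 156, 132, [327, 114]), (78, 144, 128, [328, 121]), (135, 130, 126, [329, 124]), (141, 128, 80, [329, 209])]
s8 [(64, 119, 94, [273, 153]), (70, 106, 92, [270, 156]), (73, 117, 96, [276, 151]), (74, 95, 86, [260, 164]), (74, 100, 84, [257, 166])]
s9 [(64, 120, 94, [273, 153]), (71, 108, 92, [270, 156]), (73, 117, 96, [276, 151]), (75, 94, 90, [267, 158]), (75, 98, 84, [257, 166])]
t8 [(83, 106, 126, [329, 124]), (84, 118, 26, [316, 245]), (85, 110, 124, [329, 128]), (85, 117, 24, [316, 245]), (85, 117, 28, [317, 245])]
[[237, 0, 30, 4, 78], [218, 57, 14, 14, 87], [245, 83, 14, 6, 69], [269, 122, 3, 17, 27]]
(459, 782, 3)
```

Both side frames put the knob at about 94° of opening (pixel 273,153), so the guard is standing still there and has not fallen. My reading is that turning the ball inside the pads under a radial load made it creep out. I'll back off, tilt the tool so it can turn with the guard, and grip again.

arm_command:
  plan:
    - {"tx": -20, "ty": 0, "tz": 0, "ax": 0, "ay": 0, "az": 0, "gripper": 1}
    - {"tx": -40, "ty": 0, "tz": 0, "ax": 0, "ay": 0, "az": 0, "gripper": -0.3}
    - {"tx": -40, "ty": 0, "tz": 0, "ax": 0, "ay": 0, "az": 0, "gripper": -0.5}
    - {"tx": 0, "ty": 0, "tz": 40, "ax": 0, "ay": 0, "az": 0, "gripper": -0.5}
    - {"tx": 0, "ty": 0, "tz": 40, "ax": 0, "ay": 0, "az": 0, "gripper": -0.5}
    - {"tx": 0, "ty": 0, "tz": 30, "ax": 0, "ay": 0, "az": 0, "gripper": -0.5}
    - {"tx": 0, "ty": 0, "tz": 0, "ax": 0, "ay": 0.175, "az": 0, "gripper": -0.5}
    - {"tx": 0, "ty": 0, "tz": 0, "ax": 0, "ay": 0.175, "az": 0, "gripper": -0.5}
    - {"tx": 0, "ty": 0, "tz": 0, "ax": 0, "ay": 0.175, "az": 0, "gripper": -0.5}
    - {"tx": 0, "ty": 0, "tz": 0, "ax": 0, "ay": 0.175, "az": 0, "gripper": -0.5}
    - {"tx": 0, "ty": 0, "tz": 0, "ax": 0, "ay": 0, "az": 0, "gripper": -0.5}

```text
time: 17.32
tcp_pos: [0.5855, -0.1241, 0.4623]
tcp_rot: [[-0.651, -0.025, 0.759], [-0.023, 1.0, 0.014], [-0.759, -0.009, -0.651]]
ft_force: [0.2, -0.6, 0.5]
grip_width: 0.064
```

```bash
cat >> h.py <<'E'
def blob(name,im,u0,rad=22):
    g=cv2.GaussianBlur(cv2.cvtColor(im,cv2.COLOR_RGB2GRAY),(3,3),0)
    x0,y0=int(u0[0])-rad,int(u0[1])-rad
    n,l,s,c=cv2.connectedComponentsWithStats((g[y0:y0+2*rad,x0:x0+2*rad]<75).astype(np.uint8))
    return [(np.round(c[i]+[x0,y0],1).tolist(),s[i].tolist()) for i in range(1,n) if s[i][4]>25]
E
python3 - <<'E'
from h import *
go(.579,-.1275,.406)
print(env.sense()['qpos'].round(1))
for n,f in(('side','s10'),('top','t10')):
    im=snap(n,f);o=sorted([(q[1],q[2],q[0],q[3]) for q in findknob(n,im)])[:4];print(n,o)
    print(blob(n,im,proj(n,np.array([.506,-.1275,.319]))))
E
```

```text
t 17.32 tcp [ 0.5855 -0.1241  0.4623] F [ 0.2 -0.6  0.5] w 0.064
x [-0.651 -0.023 -0.759] ytheta 91.45
tool mm [47.  -2.8 31.6]
[ -13.3   37.9   44.5  -14.5  136.3 -111.6]
side [(61, 148, 94, [273, 153]), (75, 143, 96, [276, 151]), (95, 138, 92, [270, 156]), (98, 114, 98, [280, 148])]
[([273.8, 152.8], [17, 15, 13, 14, 140])]
top [(79, 96, 96, [331, 181]), (80, 102, 98, [331, 178]), (86, 88, 94, [331, 185]), (95, 92, 92, [331, 189])]
[([331.5, 178.4], [0, 9, 44, 15, 219])]
```

arm_command:
  plan:
    - {"tx": 0, "ty": 0, "tz": 25, "ax": 0, "ay": 0, "az": 0, "gripper": -0.5}
    - {"tx": 20, "ty": 0, "tz": 8, "ax": 0, "ay": 0, "az": 0, "gripper": -0.5}
    - {"tx": 25, "ty": 0, "tz": 0, "ax": 0, "ay": 0, "az": 0, "gripper": -0.5}
    - {"tx": 0, "ty": 0, "tz": 0, "ax": 0, "ay": 0, "az": 0, "gripper": -0.5}

```text
time: 17.92
tcp_pos: [0.5801, -0.1254, 0.4135]
tcp_rot: [[-0.625, -0.024, 0.781], [-0.025, 1.0, 0.011], [-0.781, -0.013, -0.625]]
ft_force: [0.0, 1.2, -0.2]
grip_width: 0.0643
```

```bash
python3 - <<'E'
from h import *
go(.541,-.126,.359)
print(env.sense()['qpos'].round(1))
E
```

```text
t 17.93 tcp [ 0.5801 -0.1254  0.4135] F [ 0.   1.2 -0.2] w 0.0643
x [-0.625 -0.025 -0.781] ytheta 91.35
tool mm [67.   1.   3.5]
[ -13.6   37.7   51.2  -12.5  128.  -109.2]
```

arm_command:
  plan:
    - {"tx": 20, "ty": 1, "tz": 2, "ax": 0, "ay": 0, "az": 0, "gripper": -0.5}
    - {"tx": 20, "ty": 0, "tz": 0, "ax": 0, "ay": 0, "az": 0, "gripper": -0.5}
    - {"tx": 20, "ty": 0, "tz": 0, "ax": 0, "ay": 0, "az": 0, "gripper": -0.5}
    - {"tx": 7, "ty": 0, "tz": 0, "ax": 0, "ay": 0, "az": 0, "gripper": -0.5}
    - {"tx": 1, "ty": 0, "tz": 0, "ax": 0, "ay": 0, "az": 0, "gripper": -0.5}

```text
time: 18.55
tcp_pos: [0.5407, -0.1266, 0.3662]
tcp_rot: [[-0.606, -0.022, 0.795], [-0.026, 1.0, 0.007], [-0.795, -0.017, -0.606]]
ft_force: [-1.5, 0.9, -0.3]
grip_width: 0.0641
```

```bash
python3 - <<'E'
from h import *
s=env.sense();k=np.array([.5073,-.127,.3197])-s['tcp_pos'];print('knob in tool',(s['tcp_rot'].T@k*1000).round(1),s['ft_force'].round(1),s['tcp_rot'][:,0].round(3))
im=snap('side','s11');print(sorted([(q[1],q[2],q[0],q[3]) for q in findknob('side',im)])[:4],blob('side',im,(273,153),12))
E
```

```text
knob in tool [57.2  1.1  1.6] [-1.5  0.9 -0.3] [-0.606 -0.026 -0.795]
[(55, 132, 94, [273, 153]), (58, 62, 118, [315, 131]), (60, 61, 116, [312, 133]), (60, 67, 120, [319, 130])] [([271.5, 149.9], [0, 0, 20, 19, 216])]
```

arm_command:
  plan:
    - {"tx": 6, "ty": 1, "tz": 2, "ax": 0, "ay": 0, "az": 0, "gripper": -0.5}
    - {"tx": 1, "ty": 0, "tz": 0, "ax": 0, "ay": 0, "az": 0, "gripper": -0.3}
    - {"tx": 0, "ty": 0, "tz": 0, "ax": 0, "ay": 0, "az": 0, "gripper": 1}
    - {"tx": 0, "ty": 0, "tz": 0, "ax": 0, "ay": 0, "az": 0, "gripper": 1}
    - {"tx": 0, "ty": 0, "tz": 0, "ax": 0, "ay": 0, "az": 0, "gripper": 1}
    - {"tx": 0, "ty": 0, "tz": 0, "ax": 0, "ay": 0, "az": 0, "gripper": 1}
    - {"tx": 0, "ty": 0, "tz": 0, "ax": 0, "ay": 0, "az": 0, "gripper": 1}

```text
time: 19.48
tcp_pos: [0.5389, -0.1256, 0.3599]
tcp_rot: [[-0.604, -0.022, 0.796], [-0.027, 1.0, 0.007], [-0.796, -0.017, -0.605]]
ft_force: [-0.7, 0.7, -0.5]
grip_width: 0.023
```

```bash
python3 - <<'E'
from h import *
s=env.sense();k=np.array([.5073,-.127,.3197])-s['tcp_pos'];print('knob in tool',(s['tcp_rot'].T@k*1000).round(1),s['ft_force'].round(1),s['tcp_rot'][:,0].round(3))
E
```

```text
knob in tool [51.1 -0.  -0.9] [-0.7  0.7 -0.5] [-0.604 -0.027 -0.796]
```

```bash
cat >> h.py <<'E'
from scipy.spatial.transform import Rotation as Ro
K=np.array([.051,0,-.001])
def arc2(n,step,tend=20.,gain=.15e-3,last=0.):
    s=env.sense();R=s['tcp_rot'];g=s['tcp_pos']+R@K;F=s['ft_force']
    hx,hz=H;u=np.array([hx-g[0],g[2]-hz]);ph=np.arctan2(u[1],u[0]);r0=np.linalg.norm(u)
    er=np.array([-np.cos(ph),0,np.sin(ph)]);et=np.array([-np.sin(ph),0,-np.cos(ph)])  # et: closing
    tilt=np.degrees(np.arctan2(R[0,0],-R[2,0]));op=np.degrees(ph)+31.7
    print('t %.2f open %.1f r %.4f y %.4f tilt %.1f w %.4f Fr %.1f Ft %.1f Fy %.1f'%(s['time'],op,r0,g[1],tilt,s['grip_width'],F@er,F@et,F[1]),'q',s['qpos'].round(0))
    r=r0+gain*(F@er);rho=(tend-tilt)/max(op,1);P=s['tcp_pos'];p0=ph
    for i in range(n):
        ph=max(ph-step/.2,np.radians(last-31.7));x=hx-r*np.cos(ph)
        q=np.array([x,g[1]+(x-g[0])*.0305,hz+r*np.sin(ph)])
        dr=np.radians(rho*np.degrees(p0-ph));Rn=Ro.from_rotvec([0,-dr,0]).as_matrix()@s['tcp_rot']
        Pn=q-Rn@K;d=R.T@(Pn-P)*1000;w=Ro.from_matrix(R.T@Rn).as_rotvec()
        print('tx %.1f ty %.1f tz %.1f ay %.3f (%.3f %.3f) -> %.1f'%(*d,w[1],w[0],w[2],np.degrees(ph)+31.7));P,R=Pn,Rn
E
python3 -c "
from h import *
arc2(5,10e-3)"
```

```text
t 19.48 open 94.4 r 0.2001 y -0.1270 tilt -37.2 w 0.0230 Fr -0.2 Ft 0.8 Fy 0.7 q [ -14.   35.   64.  -11.  117. -107.]
tx 9.1 ty 0.0 tz -5.6 ay -0.030 (0.001 -0.000) -> 91.6
tx 9.2 ty 0.0 tz -5.4 ay -0.030 (0.001 -0.000) -> 88.7
tx 9.3 ty 0.0 tz -5.3 ay -0.030 (0.001 -0.000) -> 85.8
tx 9.4 ty 0.0 tz -5.1 ay -0.030 (0.001 -0.000) -> 83.0
tx 9.4 ty 0.1 tz -4.9 ay -0.030 (0.001 -0.000) -> 80.1
```

arm_command:
  plan:
    - {"tx": 9.1, "ty": 0, "tz": -5.6, "ax": 0, "ay": -0.03, "az": 0, "gripper": 1}
    - {"tx": 9.2, "ty": 0, "tz": -5.4, "ax": 0, "ay": -0.03, "az": 0, "gripper": 1}
    - {"tx": 9.3, "ty": 0, "tz": -5.3, "ax": 0, "ay": -0.03, "az": 0, "gripper": 1}
    - {"tx": 0, "ty": 0, "tz": 0, "ax": 0, "ay": 0, "az": 0, "gripper": 1}

```text
time: 19.98
tcp_pos: [0.5093, -0.1264, 0.3468]
tcp_rot: [[-0.527, -0.022, 0.849], [-0.026, 1.0, 0.01], [-0.849, -0.017, -0.528]]
ft_force: [2.1, 1.0, -3.3]
grip_width: 0.0228
```

```bash
python3 -c "
from h import *
arc2(5,10e-3)"
```

```text
t 19.98 open 85.8 r 0.2001 y -0.1278 tilt -31.8 w 0.0228 Fr -3.9 Ft 0.2 Fy 1.0 q [ -16.   31.   72.  -10.  108. -107.]
tx 9.5 ty 0.1 tz -4.5 ay -0.030 (0.001 -0.000) -> 82.9
tx 9.4 ty 0.1 tz -4.9 ay -0.030 (0.001 -0.000) -> 80.0
tx 9.5 ty 0.1 tz -4.7 ay -0.030 (0.001 -0.000) -> 77.2
tx 9.5 ty 0.1 tz -4.5 ay -0.030 (0.001 -0.000) -> 74.3
tx 9.6 ty 0.1 tz -4.3 ay -0.030 (0.001 -0.000) -> 71.4
```

arm_command:
  plan:
    - {"tx": 9.7, "ty": 0, "tz": -3.5, "ax": 0, "ay": -0.03, "az": 0, "gripper": 1}
    - {"tx": 9.4, "ty": 0, "tz": -4.6, "ax": 0, "ay": -0.03, "az": 0, "gripper": 1}
    - {"tx": 9.5, "ty": 0, "tz": -4.4, "ax": 0, "ay": -0.03, "az": 0, "gripper": 1}
    - {"tx": 0, "ty": 0, "tz": 0, "ax": 0, "ay": 0, "az": 0, "gripper": 1}

```text
time: 20.48
tcp_pos: [0.4833, -0.1272, 0.3301]
tcp_rot: [[-0.453, -0.021, 0.891], [-0.025, 1.0, 0.011], [-0.891, -0.017, -0.453]]
ft_force: [1.2, 0.9, -2.2]
grip_width: 0.023
```

```bash
python3 -c "
from h import *
arc2(5,10e-3)"
```

```text
t 20.48 open 77.4 r 0.2000 y -0.1285 tilt -26.9 w 0.0230 Fr -2.4 Ft 0.7 Fy 0.9 q [ -17.   28.   79.   -9.   99. -107.]
tx 9.6 ty 0.1 tz -4.2 ay -0.030 (0.001 -0.000) -> 74.5
tx 9.6 ty 0.1 tz -4.3 ay -0.030 (0.001 -0.000) -> 71.7
tx 9.6 ty 0.1 tz -4.1 ay -0.030 (0.001 -0.000) -> 68.8
tx 9.7 ty 0.1 tz -4.0 ay -0.030 (0.001 -0.000) -> 65.9
tx 9.7 ty 0.1 tz -3.8 ay -0.030 (0.001 -0.000) -> 63.1
```

Good: the forces are small and the grip is steady. Continuing.

arm_command:
  plan:
    - {"tx": 9.8, "ty": 0, "tz": -3.7, "ax": 0, "ay": -0.03, "az": 0, "gripper": 1}
    - {"tx": 9.7, "ty": 0, "tz": -4, "ax": 0, "ay": -0.03, "az": 0, "gripper": 1}
    - {"tx": 9.7, "ty": 0, "tz": -3.8, "ax": 0, "ay": -0.03, "az": 0, "gripper": 1}
    - {"tx": 9.7, "ty": 0, "tz": -3.6, "ax": 0, "ay": -0.03, "az": 0, "gripper": 1}
    - {"tx": 0, "ty": 0, "tz": 0, "ax": 0, "ay": 0, "az": 0, "gripper": 1}

```text
time: 21.1
tcp_pos: [0.4527, -0.1281, 0.3024]
tcp_rot: [[-0.352, -0.021, 0.936], [-0.022, 1.0, 0.014], [-0.936, -0.016, -0.352]]
ft_force: [-8.9, -0.0, 6.5]
grip_width: 0.0234
```

```bash
python3 -c "
from h import *
arc2(6,10e-3)"
```

```text
t 21.10 open 66.1 r 0.2001 y -0.1292 tilt -20.6 w 0.0234 Fr 11.0 Ft -0.3 Fy -0.0 q [ -19.   24.   88.   -8.   87. -108.]
tx 9.5 ty 0.1 tz -5.3 ay -0.031 (0.001 -0.000) -> 63.2
tx 9.9 ty 0.1 tz -3.5 ay -0.031 (0.001 -0.000) -> 60.4
tx 9.9 ty 0.1 tz -3.3 ay -0.031 (0.001 -0.000) -> 57.5
tx 10.0 ty 0.1 tz -3.1 ay -0.031 (0.001 -0.000) -> 54.6
tx 10.0 ty 0.2 tz -3.0 ay -0.031 (0.001 -0.000) -> 51.8
tx 10.0 ty 0.2 tz -2.8 ay -0.031 (0.001 -0.000) -> 48.9
```

arm_command:
  plan:
    - {"tx": 9.5, "ty": 0, "tz": -5.3, "ax": 0, "ay": -0.031, "az": 0, "gripper": 1}
    - {"tx": 9.9, "ty": 0, "tz": -3.5, "ax": 0, "ay": -0.031, "az": 0, "gripper": 1}
    - {"tx": 9.9, "ty": 0, "tz": -3.3, "ax": 0, "ay": -0.031, "az": 0, "gripper": 1}
    - {"tx": 0, "ty": 0, "tz": 0, "ax": 0, "ay": 0, "az": 0, "gripper": 1}

```text
time: 21.6
tcp_pos: [0.4333, -0.1287, 0.279]
tcp_rot: [[-0.268, -0.021, 0.963], [-0.019, 1.0, 0.016], [-0.963, -0.014, -0.268]]
ft_force: [-14.1, 0.2, 5.4]
grip_width: 0.023
```

```bash
python3 -c "
from h import *
arc2(6,10e-3)"
```

```text
t 21.60 open 57.8 r 0.2007 y -0.1297 tilt -15.5 w 0.0230 Fr 15.0 Ft 1.4 Fy 0.2 q [ -20.   22.   95.   -7.   78. -109.]
tx 9.6 ty 0.1 tz -5.4 ay -0.031 (0.001 -0.001) -> 54.9
tx 10.0 ty 0.1 tz -3.0 ay -0.031 (0.001 -0.001) -> 52.0
tx 10.1 ty 0.1 tz -2.8 ay -0.031 (0.001 -0.001) -> 49.2
tx 10.1 ty 0.2 tz -2.6 ay -0.031 (0.001 -0.001) -> 46.3
tx 10.1 ty 0.2 tz -2.4 ay -0.031 (0.001 -0.001) -> 43.4
tx 10.1 ty 0.2 tz -2.2 ay -0.031 (0.001 -0.001) -> 40.6
```

```bash
sed -i 's/^H=.*/H=np.array([.596,.141])/' h.py; python3 -c "
from h import *
arc2(4,10e-3,gain=.22e-3)"
```

```text
t 21.60 open 58.4 r 0.1985 y -0.1297 tilt -15.5 w 0.0230 Fr 15.0 Ft 1.5 Fy 0.2 q [ -20.   22.   95.   -7.   78. -109.]
tx 9.3 ty 0.1 tz -6.5 ay -0.030 (0.001 -0.000) -> 55.5
tx 10.0 ty 0.1 tz -3.1 ay -0.030 (0.001 -0.000) -> 52.7
tx 10.0 ty 0.1 tz -2.9 ay -0.030 (0.001 -0.000) -> 49.8
tx 10.0 ty 0.1 tz -2.7 ay -0.030 (0.001 -0.000) -> 46.9
```

arm_command:
  plan:
    - {"tx": 7, "ty": 0, "tz": -5.5, "ax": 0, "ay": -0.025, "az": 0, "gripper": 1}
    - {"tx": 10, "ty": 0, "tz": -3.6, "ax": 0, "ay": -0.03, "az": 0, "gripper": 1}
    - {"tx": 0, "ty": 0, "tz": 0, "ax": 0, "ay": 0, "az": 0, "gripper": 1}

```text
time: 21.98
tcp_pos: [0.4241, -0.1291, 0.2657]
tcp_rot: [[-0.212, -0.021, 0.977], [-0.017, 1.0, 0.017], [-0.977, -0.013, -0.213]]
ft_force: [-3.6, 2.6, 0.1]
grip_width: 0.0233
```

```bash
python3 -c "
from h import *
arc2(4,10e-3,gain=.22e-3)"
```

```text
t 21.98 open 53.9 r 0.1984 y -0.1299 tilt -12.3 w 0.0233 Fr 3.4 Ft 1.3 Fy 2.6 q [ -21.   21.   98.   -6.   72. -110.]
tx 9.7 ty 0.1 tz -3.7 ay -0.030 (0.001 -0.001) -> 51.1
tx 9.9 ty 0.1 tz -2.8 ay -0.030 (0.001 -0.001) -> 48.2
tx 9.9 ty 0.1 tz -2.6 ay -0.030 (0.001 -0.001) -> 45.3
tx 9.9 ty 0.1 tz -2.4 ay -0.030 (0.001 -0.001) -> 42.5
```

Fr is back to 3 N. Continuing.

arm_command:
  plan:
    - {"tx": 9.7, "ty": 0, "tz": -4, "ax": 0, "ay": -0.03, "az": 0, "gripper": 1}
    - {"tx": 9.9, "ty": 0, "tz": -2.8, "ax": 0, "ay": -0.03, "az": 0, "gripper": 1}
    - {"tx": 9.9, "ty": 0, "tz": -2.6, "ax": 0, "ay": -0.03, "az": 0, "gripper": 1}
    - {"tx": 0, "ty": 0, "tz": 0, "ax": 0, "ay": 0, "az": 0, "gripper": 1}

```text
time: 22.48
tcp_pos: [0.4109, -0.1295, 0.2392]
tcp_rot: [[-0.13, -0.022, 0.991], [-0.014, 1.0, 0.021], [-0.991, -0.011, -0.13]]
ft_force: [-8.0, 0.5, 1.0]
grip_width: 0.0233
```

```bash
python3 -c "
from h import *
arc2(5,10e-3,gain=.22e-3)"
```

```text
t 22.48 open 45.6 r 0.1986 y -0.1302 tilt -7.5 w 0.0233 Fr 8.0 Ft 1.0 Fy 0.5 q [ -23.   21.  104.   -4.   62. -112.]
tx 9.8 ty 0.1 tz -4.2 ay -0.030 (0.000 -0.001) -> 42.7
tx 10.0 ty 0.1 tz -2.2 ay -0.030 (0.000 -0.001) -> 39.9
tx 10.0 ty 0.1 tz -2.0 ay -0.030 (0.000 -0.001) -> 37.0
tx 10.0 ty 0.2 tz -1.8 ay -0.030 (0.000 -0.001) -> 34.1
tx 10.0 ty 0.2 tz -1.6 ay -0.030 (0.000 -0.001) -> 31.3
```

arm_command:
  plan:
    - {"tx": 9.8, "ty": 0, "tz": -4.2, "ax": 0, "ay": -0.03, "az": 0, "gripper": 1}
    - {"tx": 10, "ty": 0, "tz": -2.4, "ax": 0, "ay": -0.03, "az": 0, "gripper": 1}
    - {"tx": 10, "ty": 0, "tz": -2.2, "ax": 0, "ay": -0.03, "az": 0, "gripper": 1}
    - {"tx": 0, "ty": 0, "tz": 0, "ax": 0, "ay": 0, "az": 0, "gripper": 1}

```text
time: 22.98
tcp_pos: [0.3999, -0.1299, 0.2109]
tcp_rot: [[-0.049, -0.023, 0.999], [-0.009, 1.0, 0.023], [-0.999, -0.008, -0.049]]
ft_force: [-12.0, -1.9, -0.4]
grip_width: 0.0233
```

```bash
python3 -c "
from h import *
arc2(5,10e-3,gain=.22e-3)"
```

```text
t 22.98 open 37.2 r 0.2004 y -0.1303 tilt -2.8 w 0.0233 Fr 11.9 Ft 1.6 Fy -1.9 q [ -25.   21.  110.   -2.   52. -115.]
tx 10.0 ty 0.1 tz -4.4 ay -0.031 (0.000 -0.001) -> 34.3
tx 10.1 ty 0.1 tz -1.6 ay -0.031 (0.000 -0.001) -> 31.4
tx 10.1 ty 0.1 tz -1.4 ay -0.031 (0.000 -0.001) -> 28.6
tx 10.1 ty 0.1 tz -1.2 ay -0.031 (0.000 -0.001) -> 25.7
tx 10.1 ty 0.2 tz -1.0 ay -0.031 (0.000 -0.001) -> 22.8
```

arm_command:
  plan:
    - {"tx": 10, "ty": 0, "tz": -4.4, "ax": 0, "ay": -0.03, "az": 0, "gripper": 1}
    - {"tx": 10, "ty": 0, "tz": -2, "ax": 0, "ay": -0.03, "az": 0, "gripper": 1}
    - {"tx": 10, "ty": 0, "tz": -1.6, "ax": 0, "ay": -0.03, "az": 0, "gripper": 1}
    - {"tx": 0, "ty": 0, "tz": 0, "ax": 0, "ay": 0, "az": 0, "gripper": 1}

```text
time: 23.48
tcp_pos: [0.3931, -0.1303, 0.1813]
tcp_rot: [[0.034, -0.028, 0.999], [-0.004, 1.0, 0.028], [-0.999, -0.005, 0.034]]
ft_force: [-0.6, 3.1, -1.4]
grip_width: 0.0229
```

```bash
python3 -c "
from h import *
arc2(5,10e-3,gain=.22e-3)"
```

```text
t 23.48 open 28.7 r 0.2024 y -0.1305 tilt 2.0 w 0.0229 Fr 0.7 Ft 1.4 Fy 3.1 q [ -27.   23.  115.    1.   40. -119.]
tx 10.1 ty 0.1 tz -1.3 ay -0.031 (0.000 -0.001) -> 25.8
tx 10.1 ty 0.1 tz -1.0 ay -0.031 (0.000 -0.001) -> 22.9
tx 10.1 ty 0.1 tz -0.8 ay -0.031 (0.000 -0.001) -> 20.1
tx 10.1 ty 0.1 tz -0.6 ay -0.031 (0.000 -0.001) -> 17.2
tx 10.0 ty 0.1 tz -0.4 ay -0.031 (0.000 -0.001) -> 14.3
```

```bash
python3 -c "
from h import *
arc2(5,10e-3,gain=.2e-3,tend=4)"
```

```text
t 23.48 open 28.7 r 0.2024 y -0.1305 tilt 2.0 w 0.0229 Fr 0.7 Ft 1.4 Fy 3.1 q [ -27.   23.  115.    1.   40. -119.]
tx 10.1 ty 0.1 tz 0.1 ay -0.004 (0.000 -0.000) -> 25.8
tx 10.1 ty 0.1 tz 0.7 ay -0.004 (0.000 -0.000) -> 22.9
tx 10.0 ty 0.1 tz 1.2 ay -0.004 (0.000 -0.000) -> 20.1
tx 10.0 ty 0.1 tz 1.7 ay -0.004 (0.000 -0.000) -> 17.2
tx 9.9 ty 0.1 tz 2.1 ay -0.004 (0.000 -0.000) -> 14.3
```

arm_command:
  plan:
    - {"tx": 10, "ty": 0, "tz": -0.3, "ax": 0, "ay": -0.004, "az": 0, "gripper": 1}
    - {"tx": 10, "ty": 0, "tz": 0.5, "ax": 0, "ay": -0.004, "az": 0, "gripper": 1}
    - {"tx": 0, "ty": 0, "tz": 0, "ax": 0, "ay": 0, "az": 0, "gripper": 1}

```text
time: 23.85
tcp_pos: [0.3933, -0.1302, 0.161]
tcp_rot: [[0.033, -0.029, 0.999], [-0.001, 1.0, 0.029], [-0.999, -0.002, 0.032]]
ft_force: [-11.2, -7.9, -3.0]
grip_width: 0.0231
```

```bash
python3 -c "
from h import *
arc2(5,10e-3,gain=.2e-3,tend=4)"
```

```text
t 23.85 open 23.0 r 0.2045 y -0.1303 tilt 1.9 w 0.0231 Fr 11.5 Ft 1.3 Fy -7.9 q [ -27.   25.  116.    1.   37. -120.]
tx 10.5 ty 0.0 tz -1.0 ay -0.005 (0.000 -0.000) -> 20.1
tx 10.1 ty 0.0 tz 1.7 ay -0.005 (0.000 -0.000) -> 17.2
tx 10.0 ty 0.0 tz 2.2 ay -0.005 (0.000 -0.000) -> 14.4
tx 9.9 ty 0.0 tz 2.6 ay -0.005 (0.000 -0.000) -> 11.5
tx 9.8 ty 0.0 tz 3.1 ay -0.005 (0.000 -0.000) -> 8.6
```

arm_command:
  plan:
    - {"tx": 10, "ty": -0.5, "tz": -1.2, "ax": 0, "ay": -0.004, "az": 0, "gripper": 1}
    - {"tx": 10, "ty": 0, "tz": 1, "ax": 0, "ay": -0.004, "az": 0, "gripper": 1}
    - {"tx": 0, "ty": 0, "tz": 0, "ax": 0, "ay": 0, "az": 0, "gripper": 1}

```text
time: 24.22
tcp_pos: [0.3938, -0.1304, 0.1405]
tcp_rot: [[0.033, -0.029, 0.999], [0.002, 1.0, 0.029], [-0.999, 0.001, 0.033]]
ft_force: [-5.3, -1.6, -2.3]
grip_width: 0.0223
```

```bash
python3 -c "
from h import *
arc2(5,8e-3,gain=.2e-3,tend=4)"
```

```text
t 24.23 open 17.4 r 0.2080 y -0.1304 tilt 1.9 w 0.0223 Fr 5.7 Ft 0.9 Fy -1.6 q [ -27.   28.  117.    2.   34. -120.]
tx 8.4 ty 0.0 tz 0.6 ay -0.005 (-0.000 -0.000) -> 15.1
tx 8.1 ty 0.0 tz 2.0 ay -0.005 (-0.000 -0.000) -> 12.8
tx 8.0 ty 0.0 tz 2.3 ay -0.005 (-0.000 -0.000) -> 10.5
tx 7.9 ty 0.0 tz 2.6 ay -0.005 (-0.000 -0.000) -> 8.2
tx 7.8 ty 0.0 tz 2.8 ay -0.005 (-0.000 -0.000) -> 5.9
```

The opening dropped to 22.3 mm with the pads at radius 0.208 m, about 10 mm outside the knob's nominal circle, so the ball is probably near the pad edge. Before correcting I'll use my last picture here.

```bash
python3 - <<'E'
from h import *
a=snap('side','s12');b=snap('top','t12')
s=env.sense();g=s['tcp_pos']+s['tcp_rot']@K
ks={o:np.array([.599-.2*np.cos(np.radians(o-31.7)),-.1303,.142+.2*np.sin(np.radians(o-31.7))]) for o in(12,17,22)}
out=[]
for n,i,z in(('side',a,5),('top',b,5)):
    c=proj(n,g).astype(int);x0,y0=c[0]-40,c[1]-60
    m=cv2.resize(i[y0:y0+110,x0:x0+78],None,fx=z,fy=z,interpolation=3)
    for X,col in [(g,(255,0,0))]+[(k,(0,255,0)) for k in ks.values()]:
        u=(proj(n,X)-[x0,y0]+.5)*z;print(n,u.round());cv2.circle(m,tuple(int(v) for v in u),2,col,-1)
    out.append(m)
cv2.imwrite('pics/c12.png',np.hstack(out)[:,:,::-1])
E
```

```text
side [204. 306.]
side [245. 318.]
side [231. 295.]
side [220. 270.]
top [207. 306.]
top [201. 273.]
top [207. 283.]
top [213. 290.]
```

View pics/c12.png

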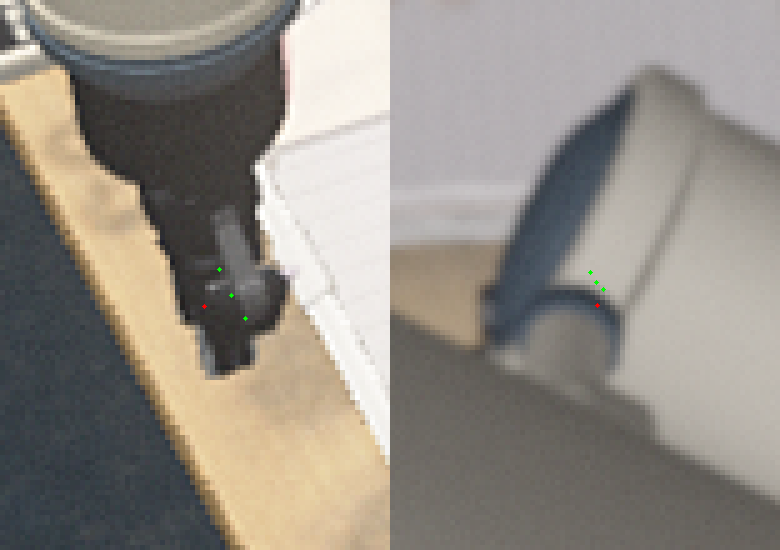

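The ball is visible right of the finger, centred around (257,297), while the pad axis projects to (204,306). So the ball sits about 14 mm or more toward +x and is barely held. I'll slide the pads back over it at once.

arm_command:
  plan:
    - {"tx": -0.5, "ty": 0, "tz": 6, "ax": 0, "ay": 0, "az": 0, "gripper": 1}
    - {"tx": -0.5, "ty": 0, "tz": 6, "ax": 0, "ay": 0, "az": 0, "gripper": 1}
    - {"tx": 0, "ty": 0, "tz": 0, "ax": 0, "ay": 0, "az": 0, "gripper": 1}

```text
time: 24.7
tcp_pos: [0.3954, -0.1306, 0.1396]
tcp_rot: [[0.002, -0.032, 0.999], [0.006, 0.999, 0.032], [-1.0, 0.006, 0.002]]
ft_force: [5.7, -3.3, -0.3]
grip_width: 0.0224
```

```bash
python3 -c "
from h import *
arc2(1,8e-3,gain=0,tend=4);print(env.sense()['ft_force'].round(1),env.sense()['torque'].round(2))"
```

```text
t 24.70 open 17.1 r 0.2082 y -0.1303 tilt 0.1 w 0.0224 Fr -5.5 Ft 1.7 Fy -3.3 q [ -27.   28.  116.    1.   36. -119.]
tx 8.0 ty -0.0 tz 1.8 ay -0.009 (-0.000 -0.000) -> 14.8
[ 5.7 -3.3 -0.3] [-0.31 -1.04 -0.27]
```

arm_command:
  plan:
    - {"tx": 3, "ty": 0, "tz": 7, "ax": 0, "ay": -0.01, "az": 0, "gripper": 1}
    - {"tx": 6, "ty": 0, "tz": 7, "ax": 0, "ay": -0.01, "az": 0, "gripper": 1}

```text
time: 24.95
tcp_pos: [0.4021, -0.1303, 0.129]
tcp_rot: [[0.001, -0.035, 0.999], [0.011, 0.999, 0.035], [-1.0, 0.011, 0.001]]
ft_force: [-26.3, -30.8, -8.5]
grip_width: 0.0222
```

```bash
python3 -c "
from h import *
arc2(1,8e-3,gain=0,tend=4);print(env.sense()['tcp_pos'].round(4),env.sense()['ft_force'].round(1),env.sense()['torque'].round(2))"
```

```text
t 24.95 open 13.8 r 0.2049 y -0.1298 tilt 0.0 w 0.0222 Fr 27.6 Ft -0.0 Fy -30.8 q [ -26.   30.  115.    1.   35. -119.]
tx 7.7 ty -0.1 tz 2.1 ay -0.012 (-0.000 -0.000) -> 11.5
[ 0.4021 -0.1303  0.129 ] [-26.3 -30.8  -8.5] [-4.69  3.9  -0.84]
```

arm_command:
  plan:
    - {"tx": 5, "ty": -2, "tz": 6, "ax": 0, "ay": 0, "az": 0, "gripper": 1}
    - {"tx": 5, "ty": -1, "tz": 6, "ax": 0, "ay": 0, "az": 0, "gripper": 1}

```text
time: 25.2
tcp_pos: [0.4075, -0.1309, 0.1169]
tcp_rot: [[-0.02, -0.036, 0.999], [0.017, 0.999, 0.036], [-1.0, 0.018, -0.019]]
ft_force: [-23.3, -8.8, -7.6]
grip_width: 0.0225
```

```bash
python3 - <<'E'
from h import *
arc2(1,8e-3,gain=0,tend=4);print(env.sense()['tcp_pos'].round(4),env.sense()['tcp_rot'][:,0].round(3),env.sense()['ft_force'].round(1),env.sense()['torque'].round(2))
E
```

```text
t 25.20 open 10.2 r 0.2047 y -0.1301 tilt -1.1 w 0.0225 Fr 24.5 Ft -1.5 Fy -8.8 q [ -26.   32.  114.    1.   35. -119.]
tx 7.5 ty -0.1 tz 2.3 ay -0.020 (-0.000 -0.001) -> 7.9
[ 0.4075 -0.1309  0.1169] [-0.02   0.017 -1.   ] [-23.3  -8.8  -7.6] [-1.51  3.22 -0.13]
```

arm_command:
  plan:
    - {"tx": 5, "ty": -1, "tz": 6, "ax": 0, "ay": -0.02, "az": -0.01, "gripper": 1}
    - {"tx": 5, "ty": 0, "tz": 6, "ax": 0, "ay": -0.01, "az": -0.005, "gripper": 1}

```text
time: 25.45
tcp_pos: [0.4152, -0.1303, 0.105]
tcp_rot: [[-0.004, -0.037, 0.999], [0.008, 0.999, 0.037], [-1.0, 0.008, -0.004]]
ft_force: [5.5, 1.9, 4.9]
grip_width: 0.0222
```

```bash
python3 - <<'E'
from h import *
arc2(1,8e-3,gain=0,tend=4);print(env.sense()['tcp_pos'].round(4),env.sense()['tcp_rot'][:,0].round(3),env.sense()['ft_force'].round(1),env.sense()['torque'].round(2))
E
```

```text
t 25.45 open 6.2 r 0.2017 y -0.1300 tilt -0.2 w 0.0222 Fr -7.1 Ft -2.1 Fy 1.9 q [ -25.   33.  114.    1.   33. -118.]
tx 7.2 ty -0.0 tz 2.3 ay -0.027 (-0.000 -0.001) -> 3.9
[ 0.4152 -0.1303  0.105 ] [-0.004  0.008 -1.   ] [5.5 1.9 4.9] [ 0.38 -1.74 -0.19]
```

arm_command:
  plan:
    - {"tx": 4, "ty": 0, "tz": 4, "ax": 0, "ay": -0.005, "az": -0.005, "gripper": 1}
    - {"tx": 4, "ty": 0, "tz": 4, "ax": 0, "ay": 0, "az": 0, "gripper": 1}

```text
time: 25.7
tcp_pos: [0.4235, -0.1296, 0.0966]
tcp_rot: [[-0.003, -0.038, 0.999], [0.004, 0.999, 0.038], [-1.0, 0.004, -0.003]]
ft_force: [-7.5, -10.6, -2.1]
grip_width: 0.0224
```

```bash
python3 - <<'E'
from h import *
arc2(1,8e-3,gain=0,tend=4);print(env.sense()['tcp_pos'].round(4),env.sense()['tcp_rot'][:,0].round(3),env.sense()['ft_force'].round(1),env.sense()['torque'].round(2))
E
```

```text
t 25.70 open 2.9 r 0.1981 y -0.1294 tilt -0.2 w 0.0224 Fr 7.6 Ft -1.8 Fy -10.6 q [ -25.   35.  114.    0.   32. -117.]
tx 6.9 ty 0.1 tz 1.1 ay -0.057 (-0.000 -0.002) -> 0.6
[ 0.4235 -0.1296  0.0966] [-0.003  0.004 -1.   ] [ -7.5 -10.6  -2.1] [-1.66  0.41 -0.77]
```

arm_command:
  plan:
    - {"tx": 3, "ty": -0.5, "tz": 2, "ax": 0, "ay": 0, "az": 0, "gripper": 1}
    - {"tx": 3, "ty": 0, "tz": 1.5, "ax": 0, "ay": 0, "az": 0, "gripper": 1}

```text
time: 25.95
tcp_pos: [0.4287, -0.1299, 0.0905]
tcp_rot: [[-0.005, -0.038, 0.999], [0.005, 0.999, 0.038], [-1.0, 0.005, -0.005]]
ft_force: [-6.4, 11.7, 31.7]
grip_width: 0.0225
```

```bash
python3 - <<'E'
from h import *
arc2(1,4e-3,gain=0,tend=0);print(env.sense()['tcp_pos'].round(4),env.sense()['tcp_rot'][:,0].round(3),env.sense()['ft_force'].round(1),env.sense()['torque'].round(2))
E
```

```text
t 25.95 open 0.7 r 0.1968 y -0.1296 tilt -0.3 w 0.0225 Fr -10.9 Ft -30.5 Fy 11.7 q [ -25.   35.  113.    0.   32. -117.]
tx 1.9 ty -0.0 tz 1.0 ay -0.003 (-0.000 -0.000) -> 0.0
[ 0.4287 -0.1299  0.0905] [-0.005  0.005 -1.   ] [-6.4 11.7 31.7] [ 2.14  2.48 -0.03]
```

Upward force is 32 N at the expected closed height, so the guard is on its stops. I'll let it settle, then open slowly.

arm_command:
  plan:
    - {"tx": 0.5, "ty": 0, "tz": 0, "ax": 0, "ay": 0, "az": 0, "gripper": 1}
    - {"tx": 0, "ty": 0, "tz": 0, "ax": 0, "ay": 0, "az": 0, "gripper": 1}
    - {"tx": 0, "ty": 0, "tz": 0, "ax": 0, "ay": 0, "az": 0, "gripper": 0.3}
    - {"tx": 0, "ty": 0, "tz": 0, "ax": 0, "ay": 0, "az": 0, "gripper": 0}
    - {"tx": 0, "ty": 0, "tz": 0, "ax": 0, "ay": 0, "az": 0, "gripper": -0.4}
    - {"tx": 0, "ty": 0, "tz": 0, "ax": 0, "ay": 0, "az": 0, "gripper": -0.4}

```text
time: 26.7
tcp_pos: [0.4319, -0.1305, 0.0915]
tcp_rot: [[-0.005, -0.039, 0.999], [0.004, 0.999, 0.039], [-1.0, 0.004, -0.005]]
ft_force: [0.5, 0.4, -0.6]
grip_width: 0.0596
```

```bash
python3 - <<'E'
from h import *
a=snap('side','s13')
print(sorted([(q[1],q[2],q[0],q[3]) for q in findknob('side',a)])[:6])
E
```

```text
[(50, 117, 0, [237, 274]), (53, 114, -2, [238, 275]), (73, 117, 2, [235, 273]), (80, 106, 68, [237, 191]), (81, 97, 70, [239, 187]), (83, 83, 74, [244, 181])]
```

The knob sits at 0° (pixel 237,274). I'll retreat straight up slowly.

arm_command:
  plan:
    - {"tx": -6, "ty": 0, "tz": -1, "ax": 0, "ay": 0, "az": 0, "gripper": -0.4}
    - {"tx": -12, "ty": 0, "tz": -2, "ax": 0, "ay": 0, "az": 0, "gripper": -0.4}
    - {"tx": -20, "ty": 0, "tz": -2, "ax": 0, "ay": 0, "az": 0, "gripper": -0.4}
    - {"tx": -30, "ty": 0, "tz": 0, "ax": 0, "ay": 0, "az": 0, "gripper": -0.4}
    - {"tx": -40, "ty": 0, "tz": 0, "ax": 0, "ay": 0, "az": 0, "gripper": -0.4}
    - {"tx": -50, "ty": 0, "tz": 0, "ax": 0, "ay": 0, "az": 0, "gripper": -0.4}
    - {"tx": -50, "ty": 0, "tz": 0, "ax": 0, "ay": 0, "az": 0, "gripper": -0.4}
    - {"tx": -40, "ty": 0, "tz": 0, "ax": 0, "ay": 0, "az": 0, "gripper": -0.4}
    - {"tx": 0, "ty": 40, "tz": 0, "ax": 0, "ay": 0, "az": 0, "gripper": -0.4}
    - {"tx": 0, "ty": 50, "tz": 0, "ax": 0, "ay": 0, "az": 0, "gripper": -0.4}
    - {"tx": 0, "ty": 50, "tz": 0, "ax": 0, "ay": 0, "az": 0, "gripper": -0.4}
    - {"tx": 0, "ty": 0, "tz": 0, "ax": 0, "ay": 0, "az": 0, "gripper": -0.4}

```text
time: 28.25
tcp_pos: [0.4181, 0.0125, 0.3577]
tcp_rot: [[0.001, -0.036, 0.999], [0.003, 0.999, 0.036], [-1.0, 0.003, 0.001]]
ft_force: [-0.1, -1.3, 1.1]
grip_width: 0.0598
```

```bash
python3 - <<'E'
from h import *
a=snap('side','s14');b=snap('top','t14');s=env.sense();print(s['time'],s['tcp_pos'].round(3),s['ft_force'].round(1))
for n,i in(('side',a),('top',b)): print(n,sorted([(q[1],q[2],q[0],q[3]) for q in findknob(n,i)])[:4])
u=blob('side',a,(237,274),16);print(u);print(blob('top',b,proj('top',np.array([.429,-.13,.037])),14))
# bottle on pan & queue: compare with s5 (after placing)
c=cv2.imread('pics/s5.png')[:,:,::-1]
def d(r):
    x0,y0,x1,y1=r;e=np.abs(a[y0:y1,x0:x1].astype(int)-c[y0:y1,x0:x1]).sum(2);return e.mean().round(1),(e>120).mean().round(3)
for k,r in dict(scale=(160,170,242,220),red=(222,190,240,226),q1=(268,195,282,232),q2=(275,205,292,244),ref=(110,100,160,160)).items(): print(k,d(r))
# darkness of the caps
for p in((275,200),(285,210)):
    print(p,a[p[1]-4:p[1]+5,p[0]-4:p[0]+5].mean().round(),c[p[1]-4:p[1]+5,p[0]-4:p[0]+5].mean().round())
cv2.imwrite('pics/c14.png',cv2.resize(a[140:340,155:355],(600,600),interpolation=3)[:,:,::-1])
E
```

```text
28.35 [0.419 0.01  0.358] [ 0.5 -0.4  0.4]
side [(54, 179, 0, [237, 274]), (60, 176, -2, [238, 275]), (79, 174, 2, [235, 273]), (108, 111, 132, [339, 127])]
top [(127, 144, 114, [330, 147]), (127, 153, 112, [330, 151]), (130, 132, 128, [328, 121]), (130, 134, 126, [329, 124])]
[([237.2, 274.0], [11, 11, 11, 11, 90])]
[]
scale (np.float64(8.0), np.float64(0.003))
red (np.float64(35.6), np.float64(0.076))
q1 (np.float64(298.8), np.float64(0.958))
q2 (np.float64(301.9), np.float64(0.955))
ref (np.float64(7.6), np.float64(0.0))
(275, 200) 213.0 98.0
(285, 210) 217.0 98.0
```

The scale area matches the picture taken after placing, and the knob centroid (237.2,274.0) matches the closed prediction (237,274). The queue is now behind the clear guard, so I'll check it by template matching.

```bash
python3 - <<'E'
from h import *
A=snap('side','s15');c=cv2.imread('pics/s5.png')[:,:,::-1].copy()
f=lambda i:cv2.GaussianBlur(i,(3,3),0)[:,:,1]
for k,(x0,y0,x1,y1) in dict(q1=(266,194,283,234),q2=(275,204,292,246),both=(264,192,294,246),red=(222,190,240,226),bottle=(188,170,232,195)).items():
    t=f(c)[y0:y1,x0:x1];R=cv2.matchTemplate(f(A)[y0-10:y1+10,x0-10:x1+10],t,cv2.TM_CCOEFF_NORMED);_,m,_,l=cv2.minMaxLoc(R);print(k,round(m,2),'shift',l[0]-10,l[1]-10)
print(np.round(f(A)[190:250:6,262:298:4]));print(f(c)[190:250:6,262:298:4])
E
```

```text
q1 0.94 shift 0 0
q2 0.96 shift 0 0
both 0.92 shift 0 0
red 0.91 shift 0 -1
bottle 1.0 shift 0 0
[[230 230 243 243 243 237 234 230 196]
 [232 235 234 213 238 237 237 240 238]
 [233 236 231 193 225 238 238 242 233]
 [237 237 204 198 198 215 213 243 244]
 [238 239 207 203 203 198 202 245 244]
 [240 227 233 228 214 199 199 221 242]
 [227 227 232 222 221 203 205 203 231]
 [226 227 229 224 233 231 232 202 228]
 [226 228 229 229 229 229 226 236 237]
 [227 228 228 229 227 227 229 229 246]]
[[116 115 117 117 114 164 154 176 226]
 [112 120 157  71 167 159 161 177 181]
 [182 196 171  56 114 159 162 189 140]
 [201 202  70  61  63  83  68 199 202]
 [200 208  80  68  71  68  62 209 202]
 [213 159 172 148  92  62  61 116 191]
 [148 144 165 123 124  70  71  70 198]
 [141 145 153 134 174 162 165  61 162]
 [143 149 155 150 158 155 138 198 198]
 [143 147 154 154 147 137 156 152 243]]
```

Seen through the guard, both queue bottles match their earlier picture with zero shift, and so does the bottle on the pan. I'll hand in.

```bash
python3 -c "
from h import *
print(env.finish_job(), env.sense()['time'])"
```

```text
the job is handed in; nothing more can be done
the job is handed in; nothing more can be done
```

The fallen bottle is on the scale pan, the guard is closed on its stops, and both queue bottles are still standing. I handed the job in at about 28.4 s of the 67 s allowed.

I gripped the bottle, lifted it out and laid it on the pan, with about 10 N of contact before letting go. I then took the guard down by its knob in small steps until the stops pushed back with about 32 N, opened the gripper and moved clear.

**Last checks:**
- **Guard:** the knob's position in the side picture matched the closed prediction, (237.2, 274.0) against (237, 274).
- **Bottle on the pan:** it had not shifted since I placed it (match 1.0).
- **Queue bottles:** both matched their earlier picture with no shift, seen through the closed guard (0.94 and 0.96).
- **Red look-alike:** it matched within 1 pixel (0.91).
- **Robot:** it was clear of everything when I handed in.

**What went wrong or stayed unsure:**
- **Grip slipped:** my first grip on the knob came off at about 94° open. The guard stayed where it was, and I gripped again with the tool tilted.
- **Knob near the pad edge:** on the way down I misread the side forces and moved the pads too far out, leaving the knob near their edge at about 17°. I pushed the pads back over it as I lowered the rest; side forces at the fingers reached about 31 N. The readings show no drop or slam.
- **Closed state checked by numbers only:** my 12 pictures were used up, so I could not look at the final scene. The top view did not show the knob, so the final guard position rests on the side camera and the contact force.

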